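Load a tattoo grip into the steriliser tray

ROBOT

A 7-joint arm with a two-finger parallel gripper is mounted at the origin on a cart in front of the work surface, level with it; the furniture and walls round the work are solid. World frame = base frame: x ahead of the robot, y to its left, z up, the work surface at z = 0. Lengths are in m, angles in degrees, forces in N, time in s.
With the tool pointing down it reaches from about 0.4 to 0.85 m from the base axis. Payload 4.5 kg.
Tool frame: the origin (TCP) lies at the very end of the fingers, on their centre line; the grasp point (between the pads) lies 19 mm behind it (robot.pinch_z is the z of the grasp point in the tool frame, in m); z points along the fingers, y is the line along which they close (so a half turn about z gives the same grasp; the last joint's range is limited). The gripper opens to 85 mm and grips with 20 to 120 N. Pads are 22 mm wide; open, the fingers measure 114 mm over their backs; the gripper's body (76 mm by 85 mm) begins 54 mm behind the grasp point. The pads swing forward as they close: fully open they stand 13 mm farther back than shut.
Start: joints at [-62.407, 39.483, -11.15, 89.685, 9.013, 51.709, -12.324], TCP at [0.271, 0.563, 0.231] pointing down, gripper open.
Joint ranges: [-172.22, 172.22], [-26.19, 119.32], [-84.43, 86.54], [7.71, 146.69], [-57.33, 237.33], [2.42, 119.75], [-152.13, 152.13]. Speed limits (degrees/s): [147.25, 147.25, 180, 180, 180, 180, 180].

INTERFACE

Orientations are given as a 3x3 rotation matrix whose columns are the frame's x, y, z axes.
In Python, from plant import robot, viewer gives the robot as it stands. The module is installed in compiled form; this text tells all that it offers.
- The arm moves only by the tool servo_tool, never from a script. Its arguments are lists of equal length, an entry for each row: "delta_pos": the shift along the tool's x, y, z in units of 40 mm (1.0 is 40 mm), a list of three; "turn": the turn, a rotation vector about the tool's x, y, z in units of 5 degrees (1.0 is 5 degrees), a list of three. A call has exactly 5 rows; each row is the pose to reach, as a shift and turn from the pose commanded when the call began, along the tool's axes at that moment; what a row does not reach only later rows make up. A row lasts 1/12 s, in which the tool goes at most 41.7 mm and 7.16 degrees, less where a joint would pass 70% of its speed; a pose out of reach is approached as far as the arm can. A call with a gripper value outside its range is refused whole. "grip" is the opening, from 0 (shut) to 1 (fully open), set as the call begins (left out, the last holds). The fingers move at their own pace and stop on an object; "force" is the grip in N (left out, the last holds). Time passes only in rows, so rows that repeat a pose let the fingers close, or fill a call up. It gives the time, the measured TCP pose, the force, the opening and the grip force at its end, in the units of the state.
- robot.state(): the state, without advancing time (a new reading comes with each control period).
- viewer.grab_frame(name): name is "side" or "top" or "wrist"; returns a dict with "frame" (400x640x3 uint8, blue, green, red), "vertical_fov" (degrees; the focal length in pixels is half the picture's height over the tangent of half this angle, whatever the lens; pixels are square), "cx", "cy" (the principal point, pixels), "rvec" (rotation vector, rad) and "tvec" (3), from world to camera coordinates, as OpenCV has them. Camera axes: x right, y down, z forward; pixel columns grow to the right and rows downward; lengths in m; the calibration is good to about 2 mm. A picture is of the moment at which its call begins. There is no depth.
- robot.finish_job(): hands the job in; it is judged then, once.
The state is a dict: "t": time; "joint_positions": joint angles; "joint_vel": joint speeds; "effort": joint torques, N m; "ee_pos": TCP position; "orientation": TCP orientation; "force": force on the tool from outside, world axes, zero at the start; "torque": the same for the moment, N m; "gripper_width": opening from 0.0 (shut) to 1.0 (fully open); "gripper_force": force on a finger pad.
Only numpy, scipy, OpenCV 4.12 (cv2) and the standard library are available. Lean on these libraries where they do the work, as an engineer would, in place of code of your own. Each camera call takes 0.05 s, during which the arm holds its last target. There are 200 camera calls.

TASK

Load the long tattoo grip, the one that stands tallest in the draining stand, into the steel steriliser tray. First tip the tray's lid up by the wire handle at its end, the far edge still resting on the rim, then lift it off and lay it flat on the table, handle up and clear of the tray. Draw the grip straight up out of the stand, push its hanging stem against the tray's end rim on the stand's side so that it swings level between the fingers, lift it off the rim still level and lay it in the middle notches of both wire racks with its stem towards that rim; drop nothing and leave the other things where they are.

Things in the scene. Friction and masses are not known exactly. Their poses are not given: they have to be found in the camera images.
- tray: Open steel tray fixed to the table, 193 mm long (own y), 121 mm wide (own x), origin on the table under its centre. Floor top at z 3 mm; rolled rim 6 mm thick, its top at z 42 mm, its centreline at x +-57.5 and y +-93.5 mm. Two dark wire racks cross it along x at y -34 and +68 mm. Its -y end is towards the draining stand (robot's right).
- tray_notch (a point): Where grip_mid ends up when well laid: tray x 0, y 34, z 31 mm, tip tube on the far rack and stem on the near one, axes as the tray's. The racks are 4 mm wire bent in zigzag with V notches at x -36, 0, +36 mm: notch bottoms at z 24, peaks at x +-18 mm with tops at z 38 mm. A 10 mm round in a notch has its axis at z 31 mm.
- tray_end (a point): Middle of the top of the tray's -y end rim (tray x 0, y -93.5, z 42 mm), the edge to push the stem against. The rim's outer face is at tray y -96.5 mm.
- lid: Loose flat steel lid, 125 (x) x 197 (y) x 3 mm, about 0.15 kg; origin at the centre of the plate's underside, axes as the tray's when seated (z up). Four straight lips 6 mm deep under the plate fit inside the tray's rim with 2 mm play. Seated: origin at z 42 mm over the tray's centre. Lying flat on the table: origin at z 6 mm.
- lid_handle (a point): Centre of the lid handle's bar: dark round wire 9 mm thick, straight for 56 mm along the lid's x, its axis 34 mm above the plate's underside and 70 mm from the lid's centre towards its -y end (the stand's side). The plate's top, with a raised panel, is 25 mm under the bar.
- stand: Fixed draining stand, origin on the table under its centre: aluminium plate 62 (x) x 186 (y) mm, top at z 75 mm, on two end legs over a shallow pan 80 x 200 mm. Three 14 mm through holes on its y axis at -62, 0, +62 mm; in each an instrument stands stem-down, resting on its shoulder, in any order.
- long_grip: Part to load: round steel tattoo grip, 135 mm long, about 0.07 kg; origin at the stem's end, z along it to the tip (up in the stand). Stem 10 mm thick from z 0 to 65, ribbed grip 22 mm thick to z 115, tip tube 10 mm thick to z 135. Balances near z 81. In the stand z 65 rests on the plate and the top is 60 mm above it.
- grip_mid (a point): Middle of the long grip's thick ribbed part, on its axis, 90 mm from the stem's end. Held there with about 25 N between flat pads, the part turns about the line between the pads under a few newtons at the stem's end, and stays at the angle where it is left.
- stem_end (a point): Free end of the long grip's stem, on its axis (the long grip's origin).
- fat_grip: Bystander in the stand: steel grip 28 mm thick, 106 mm long, top 41 mm above the plate; origin at its stem's end.
- thin_grip: Bystander in the stand: steel grip 16 mm thick, 108 mm long, top 43 mm above the plate; origin at its stem's end.
- jelly_tub: Bystander: round tub with a screw lid, 59 mm wide, 44 mm high, origin under its centre.
- clear_cup: Bystander: clear plastic cup, 79 mm wide, 87 mm high, origin under its centre.
- needle_machine: Bystander: needle machine lying on the table, 34 x 197 x 35 mm, long along its own y, origin under its centre.

How it is judged:
By the outcome, as a careful person would: the job done as asked, in the order asked, and still so for the second after the job is handed in, with the robot touching nothing.
It also fails if it takes over 61 s, if anything falls off the work surface, if the arm or the gripper's body presses on something with over 40 N, if the wrist force passes 120 N, or if a joint passes its speed limit or range.

## Working session

There is one attempt and no reset: what is moved stays moved. The work goes in short steps, Python scripts to look and compute and a tool call to move; the robot and the scene stay as the last step left them, time stands still between calls to the robot, and variables do not carry over. Pictures are saved under pics/ and viewed, at most 10 in all, crops included, and the job is handed in when it is done.

Besides the shell and the picture viewer there is one more tool, called after "Emit:" in YAML: its name, and indented under it one key for each argument. servo_tool: Moves the arm, as the interface text tells. Its arguments: {"type":"object","properties":{"delta_pos":{"type":"array","items":{"type":"array","items":{"type":"number"}}},"turn":{"type":"array","items":{"type":"array","items":{"type":"number"}}},"grip":{"type":"number"},"force":{"type":"number"}},"required":["delta_pos","turn"]}

```bash
mkdir -p pics; cat > h.py <<'E'
import numpy as np, cv2
from plant import robot, viewer
def grab(n,save=None):
    f=viewer.grab_frame(n)
    if save: cv2.imwrite('pics/'+save+'.png',f['frame'])
    h=f['frame'].shape[0]; F=h/2/np.tan(np.radians(f['vertical_fov'])/2)
    K=np.array([[F,0,f['cx']],[0,F,f['cy']],[0,0,1]])
    np.savez('pics/'+(save or n)+'.npz',K=K,r=f['rvec'],t=f['tvec'])
    return f
def cam(s):
    d=np.load('pics/'+s+'.npz'); return d['K'],d['r'].ravel(),d['t'].ravel()
def plane(s,u,v,z):
    K,r,t=cam(s);R=cv2.Rodrigues(r)[0];d=R.T@np.linalg.inv(K)@[u,v,1];c=-R.T@t
    return c+d*(z-c[2])/d[2]
def proj(s,p):
    K,r,t=cam(s);return cv2.projectPoints(np.array(p,float).reshape(-1,3),r,t,K,None)[0].reshape(-1,2)
def delta(p,R=None):
    s=robot.state();Rt=np.array(s['orientation']).reshape(3,3)
    d=Rt.T@(np.array(p)-s['ee_pos'])/.04
    w=cv2.Rodrigues(Rt.T@R)[0].ravel()*180/np.pi/5 if R is not None else None
    return d.round(3),w
E
python3 - <<'E'
from h import *
for n in ['top','side']:
    f=grab(n,n+'0'); print(f['frame'].shape,f['vertical_fov'],f['cx'],f['cy'],f['rvec'],f['tvec'])
s=robot.state(); print({k:np.round(v,3).tolist() for k,v in s.items()}, robot.pinch_z)
E
```

```text
(400, 640, 3) 53.328499924109735 321.275818336092 200.47897360825849 [ 2.0708679  -2.13725415  0.24281968] [-0.02293975  0.5128753   1.16119888]
(400, 640, 3) 47.87403267054542 316.3073823148128 191.86898537952072 [ 2.22322068 -0.54310569  0.25702075] [-0.44800694  0.20051435  1.19012327]
{'t': 0.1, 'joint_positions': [-62.407, 39.53, -11.146, 89.739, 9.012, 51.71, -12.324], 'joint_vel': [-0.085, -0.216, 0.004, -0.067, -0.052, 0.046, -0.026], 'effort': [-0.004, -54.06, -1.272, -15.899, 0.009, 0.004, 0.0], 'ee_pos': [0.27, 0.563, 0.231], 'orientation': [[-0.901, 0.433, -0.001], [0.433, 0.901, -0.002], [-0.0, -0.002, -1.0]], 'force': [-0.268, 0.011, 0.374], 'torque': [0.023, -0.005, 0.028], 'gripper_force': 0.0, 'gripper_width': 0.999} -0.0187
```

View pics/top0.png

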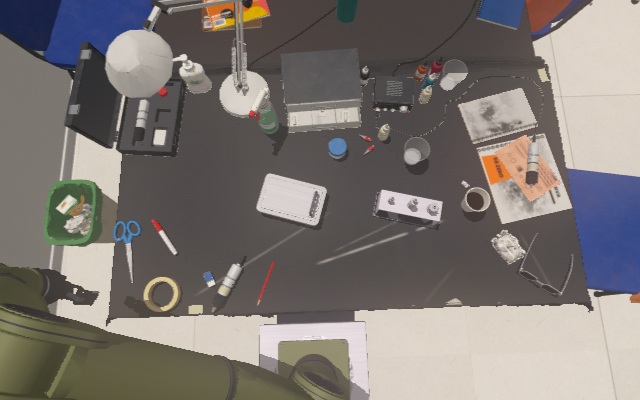

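View pics/side0.png

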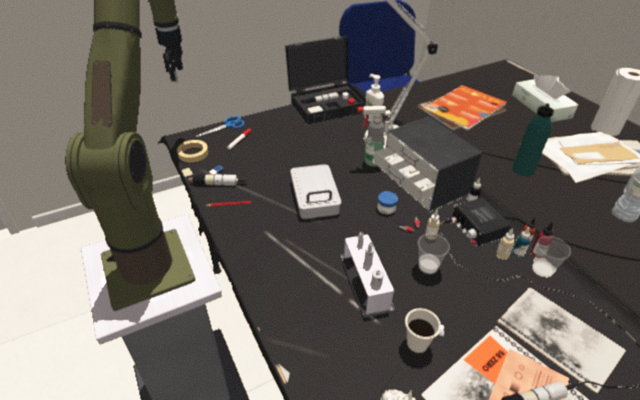

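The top view shows the lidded tray around (292,200), with its handle at (315,204), the stand around (408,207), the tub at (338,148) and the cup at (416,151). The side view shows the tray at (316,190) and the stand at (368,272). I'll enlarge both.

```bash
python3 - <<'E'
from h import *
a=cv2.imread('pics/top0.png')[165:235,250:450];b=cv2.imread('pics/side0.png')[155:325,280:400]
a=cv2.resize(a,None,fx=4,fy=4,interpolation=cv2.INTER_CUBIC)
b=cv2.resize(b,None,fx=3.5,fy=3.5,interpolation=cv2.INTER_CUBIC)
cv2.imwrite('pics/c1.png',a);cv2.imwrite('pics/c2.png',b)
E
```

```text
(no output)
```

View pics/c1.png

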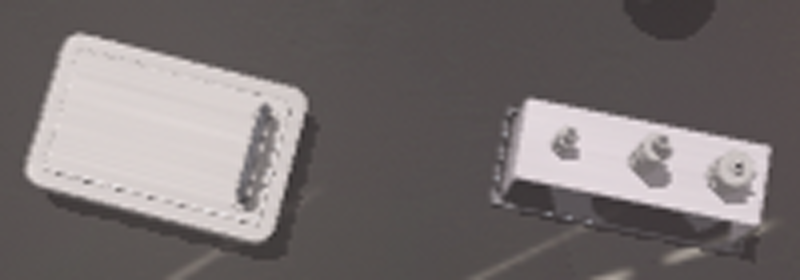

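View pics/c2.png

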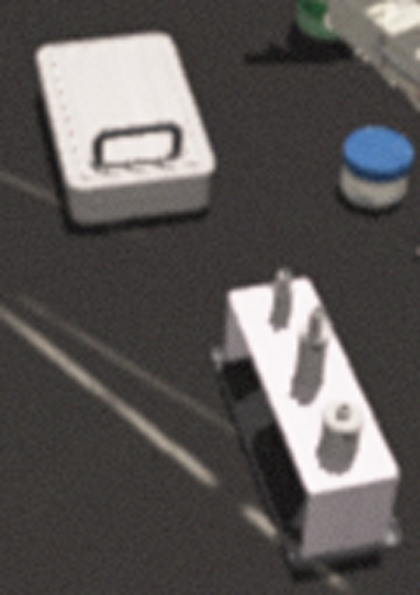

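Crop 1: the lid's corners are near (66,28), (22,185), (275,247) and (312,92), and the handle bar runs from (265,105) to (245,208). On the stand, the thin grip is at the tray end, the long one in the middle at (655,148) and the fat one at the far end. Crop 2 shows the same layout: the middle grip has the tip tube and stands tallest.

```bash
python3 - <<'E'
from h import *
from scipy.optimize import least_squares
# rough plane warps, silhouettes
def warp(s,z,x0,y0,n=400):
    K,r,t=cam(s);R=cv2.Rodrigues(r)[0]
    P=np.c_[R[:,0],R[:,1],R[:,2]*z+t]
    H=K@P@np.array([[.001,0,x0],[0,.001,y0],[0,0,1]])
    return cv2.warpPerspective(cv2.imread(f'pics/{s}.png'),np.linalg.inv(H),(n,n),flags=cv2.INTER_CUBIC)
for nm,z,uv in [('lid',.045,dict(top0=(292,200),side0=(315,183))),('stand',.075,dict(top0=(408,205),side0=(367,265)))]:
    for s in uv:
        c=plane(s,*uv[s],z);x0,y0=c[0]-.2,c[1]-.2
        g=cv2.cvtColor(warp(s,z,x0,y0),cv2.COLOR_BGR2GRAY)
        for th in (120,150,175):
            m=(g>th).astype(np.uint8)
            m=cv2.morphologyEx(m,cv2.MORPH_CLOSE,np.ones((25,25)));m=cv2.morphologyEx(m,cv2.MORPH_OPEN,np.ones((25,25)))
            n,l,st,_=cv2.connectedComponentsWithStats(m);k=l[200,200]
            if k==0: print(nm,s,th,'none');continue
            (a,b),(w,h),an=cv2.minAreaRect(np.argwhere(l==k).astype(np.float32)[:,::-1].copy())
            print(nm,s,th,np.round([x0+a/1000,y0+b/1000],4),round(w),round(h),round(an,1))
crop=lambda u,v:(250+u/4,165+v/4); sc=lambda u,v:(280+u/3.5,155+v/3.5)
print('handle z.0805(top of bar)',plane('top0',*crop(265,105),.0805),plane('top0',*crop(245,208),.0805))
print('handle side z.076',plane('side0',*sc(101,132),.076),plane('side0',*sc(176,126),.076))
print('tops long',plane('top0',*crop(660,141),.135),plane('side0',*sc(318,311),.135))
print('fat',plane('top0',*crop(738,167),.116),plane('side0',*sc(343,411),.116))
print('thin',plane('top0',*crop(571,134),.118),plane('side0',*sc(285,272),.118))
E
```

```text
lid top0 120 [0.5241 0.0538] 200 129 73.4
lid top0 150 [0.5239 0.0537] 198 127 73.3
lid top0 175 [0.5239 0.0535] 197 125 73.3
lid side0 120 [0.5263 0.0528] 207 130 73.3
lid side0 150 [0.5264 0.0533] 202 128 73.2
lid side0 175 [0.5264 0.0536] 198 126 73.3
stand top0 120 [ 0.4858 -0.2991] 201 87 85.3
stand top0 150 [ 0.4855 -0.304 ] 190 66 76.1
stand top0 175 [ 0.4862 -0.305 ] 187 62 76.5
stand side0 120 [ 0.4787 -0.3239] 246 80 74.7
stand side0 150 [ 0.4884 -0.3032] 197 66 76.9
stand side0 175 [ 0.4879 -0.3061] 189 64 76.8
handle z.0805(top of bar) [ 0.53579589 -0.02465698  0.0805    ] [ 0.45728742 -0.00751043  0.0805    ]
handle side z.076 [ 0.47882417 -0.00344085  0.076     ] [ 0.53788591 -0.02522442  0.076     ]
tops long [ 0.48650953 -0.30678105  0.135     ] [ 0.49452031 -0.30091116  0.135     ]
fat [ 0.46963366 -0.3664785   0.116     ] [ 0.47161103 -0.36938355  0.116     ]
thin [ 0.49753262 -0.24672148  0.118     ] [ 0.50410146 -0.24532188  0.118     ]
```

```bash
cat >> h.py <<'E'
a=np.radians(73.3);TY=np.array([np.cos(a),np.sin(a),0]);TX=np.array([np.sin(a),-np.cos(a),0]);TO=np.array([.525,.0536,0])
Z=np.array([0,0,1.])
RL=np.c_[-TX,TY,-Z]      # lid tool frame
RG=np.c_[TY,TX,-Z]       # grip tool frame
def tray(x,y,z): return TO+TX*x+TY*y+Z*z
E
python3 - <<'E'
from h import *
h=tray(0,-.07,.2); print(h,delta(h,RL))
for th in (3,6,9,12,15):
    c,s=np.cos(np.radians(th)),np.sin(np.radians(th));y,z=-166.5,34
    b=np.array([c*y+s*z+96.5,-s*y+c*z+42])+18.7*np.array([-s,-c])
    print(th,((b-[-70,57.3])/40).round(3))
c=tray(0,0,0)+[0,.235,0]
print(proj('top0',[c+TX*i*.0625+TY*j*.0985 for i,j in((1,1),(1,-1),(-1,-1),(-1,1))]).round(),c-.07*TY)
E
```

```text
[ 0.50488476 -0.01344757  0.2       ] (array([-11.521, -10.448,   0.783]), array([-1.95274040e-02, -3.15513467e-04, -1.79034667e+00]))
3 [0.026 0.217]
6 [0.063 0.433]
9 [0.111 0.646]
12 [0.17  0.857]
15 [0.241 1.064]
[[196. 178.]
 [254. 193.]
 [242. 230.]
 [183. 214.]] [0.50488476 0.22155243 0.        ]
```

Emit:
servo_tool:
  delta_pos:
    - [-0.4,-0.36,0]
    - [-0.96,-0.87,0]
    - [-1.6,-1.45,0]
    - [-2.24,-2.03,0]
    - [-2.88,-2.61,0]
  turn:
    - [0,0,0]
    - [0,0,0]
    - [0,0,0]
    - [0,0,0]
    - [0,0,0]
  grip: 0.5

```text
t: 0.52
ee_pos: [0.3294, 0.4177, 0.2309]
orientation: [[-0.902, 0.432, -0.0], [0.432, 0.902, -0.001], [-0.0, -0.001, -1.0]]
force: [-0.5, -0.2, 0.3]
gripper_width: 0.499
gripper_force: 0.0
```

Emit:
servo_tool:
  delta_pos:
    - [-0.64,-0.58,0]
    - [-1.28,-1.16,0]
    - [-1.92,-1.74,0]
    - [-2.56,-2.32,0]
    - [-3.2,-2.9,0]
  turn:
    - [0,0,0]
    - [0,0,0]
    - [0,0,0]
    - [0,0,0]
    - [0,0,0]

```text
t: 0.93
ee_pos: [0.3946, 0.2577, 0.2311]
orientation: [[-0.902, 0.433, -0.0], [0.433, 0.902, -0.0], [0.0, -0.0, -1.0]]
force: [0.8, -0.7, -0.2]
gripper_width: 0.497
gripper_force: 0.0
```

Emit:
servo_tool:
  delta_pos:
    - [-0.64,-0.58,0]
    - [-1.28,-1.16,0]
    - [-1.92,-1.74,0]
    - [-2.56,-2.32,0]
    - [-3.2,-2.9,0]
  turn:
    - [0,0,0]
    - [0,0,0]
    - [0,0,0]
    - [0,0,0]
    - [0,0,0]

```text
t: 1.35
ee_pos: [0.4597, 0.0977, 0.2311]
orientation: [[-0.901, 0.433, -0.0], [0.433, 0.901, -0.0], [0.0, -0.0, -1.0]]
force: [1.0, 0.4, 0.3]
gripper_width: 0.499
gripper_force: 0.0
```

Emit:
servo_tool:
  delta_pos:
    - [-0.64,-0.58,0.1]
    - [-1.28,-1.16,0.3]
    - [-1.8,-1.6,0.5]
    - [-2.1,-1.9,0.7]
    - [-2.24,-2.04,0.78]
  turn:
    - [0,0,-0.4]
    - [0,0,-0.8]
    - [0,0,-1.2]
    - [0,0,-1.6]
    - [0,0,-1.79]

```text
t: 1.77
ee_pos: [0.5049, -0.0165, 0.1988]
orientation: [[-0.957, 0.291, -0.002], [0.291, 0.957, -0.001], [0.001, -0.002, -1.0]]
force: [-0.5, -0.2, 0.0]
gripper_width: 0.496
gripper_force: 0.0
```

```bash
python3 - <<'E'
from h import *
grab('wrist','w1')
s=robot.state(); print(s['t'],s['ee_pos'],s['gripper_width'],np.round(s['joint_positions'],1));print(delta(tray(0,-.07,.0573),RL))
print(proj('w1',[tray(x,-.07,.0805) for x in(-.028,.028)]),proj('w1',[tray(x,y,.045) for x in(-.0625,.0625) for y in (-.0985,.0985)]))
E
```

```text
1.8167 [ 0.50481062 -0.01655683  0.1986336 ] 0.4972684792806404 [  7.4  34.  -17.1 111.9  16.2  36.6  53. ]
(array([0.015, 0.083, 3.533]), array([-0.02571872, -0.01992156, -0.04301888]))
[[325.46479432 164.90902419]
 [325.48981637 219.71224902]] [[297.5446356  124.99880048]
 [489.42414634 124.45019663]
 [300.96568316 235.41882307]
 [469.63407916 235.11281875]]
```

View pics/w1.png

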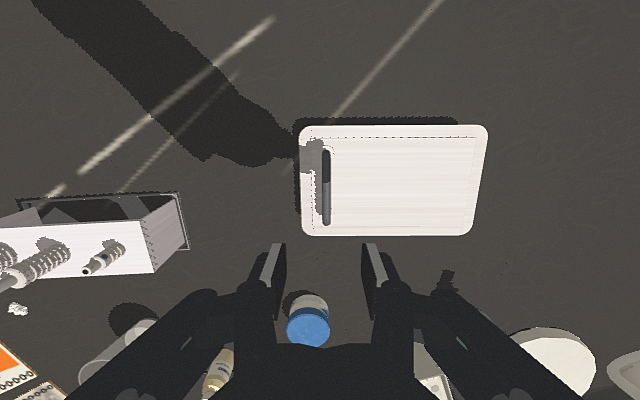

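The wrist view shows the lid corners at (298,125), (488,125) and (474,236) and the bar at column 326, all within about 2 px of prediction. I'll descend, grip and tip.

Emit:
servo_tool:
  delta_pos:
    - [0.01,0.08,0.8]
    - [0.01,0.08,1.7]
    - [0.01,0.08,2.6]
    - [0.01,0.08,3.2]
    - [0.01,0.08,3.53]
  turn:
    - [0,0,0]
    - [0,0,0]
    - [0,0,0]
    - [0,0,0]
    - [0,0,0]

```text
t: 2.23
ee_pos: [0.5037, -0.0076, 0.0565]
orientation: [[-0.958, 0.285, -0.004], [0.285, 0.958, 0.001], [0.004, -0.0, -1.0]]
force: [0.3, 0.5, -0.3]
gripper_width: 0.503
gripper_force: 0.0
```

Emit:
servo_tool:
  delta_pos:
    - [0,0,0]
    - [0,0,0]
    - [0,0,0]
    - [0,0,0]
    - [0,0,0]
  turn:
    - [0,0,0]
    - [0,0,0]
    - [0,0,0]
    - [0,0,0]
    - [0,0,0]
  grip: 0
  force: 110

```text
t: 2.65
ee_pos: [0.5046, -0.0116, 0.0601]
orientation: [[-0.957, 0.289, -0.001], [0.289, 0.957, -0.003], [0.0, -0.003, -1.0]]
force: [-2.2, -5.0, 0.0]
gripper_width: 0.06
gripper_force: 107.6
```

Emit:
servo_tool:
  delta_pos:
    - [0,0,0]
    - [0,0,0]
    - [0,0,0]
    - [0,0,0]
    - [0,0,0]
  turn:
    - [0,0,0]
    - [0,0,0]
    - [0,0,0]
    - [0,0,0]
    - [0,0,0]

```text
t: 3.07
ee_pos: [0.5046, -0.0116, 0.0601]
orientation: [[-0.957, 0.289, -0.001], [0.289, 0.957, -0.003], [0.0, -0.003, -1.0]]
force: [-2.1, -4.8, 0.6]
gripper_width: 0.061
gripper_force: 107.6
```

Emit:
servo_tool:
  delta_pos:
    - [0,0.026,-0.217]
    - [0,0.063,-0.433]
    - [0,0.111,-0.646]
    - [0,0.17,-0.857]
    - [0,0.241,-1.064]
  turn:
    - [0.6,0,0]
    - [1.2,0,0]
    - [1.8,0,0]
    - [2.4,0,0]
    - [3,0,0]

```text
t: 3.48
ee_pos: [0.5088, -0.0003, 0.1035]
orientation: [[-0.958, 0.279, -0.073], [0.288, 0.924, -0.25], [-0.002, -0.26, -0.966]]
force: [-0.3, -0.9, -1.3]
gripper_width: 0.061
gripper_force: 107.8
```

Emit:
servo_tool:
  delta_pos:
    - [0,0,0]
    - [0,0,0]
    - [0,0,0]
    - [0,0,0]
    - [0,0,0]
  turn:
    - [0,0,0]
    - [0,0,0]
    - [0,0,0]
    - [0,0,0]
    - [0,0,0]

```text
t: 3.9
ee_pos: [0.5084, -0.001, 0.1019]
orientation: [[-0.958, 0.279, -0.074], [0.288, 0.925, -0.247], [-0.001, -0.258, -0.966]]
force: [-1.0, -3.4, 1.3]
gripper_width: 0.063
gripper_force: 108.9
```

```bash
python3 - <<'E'
from h import *
grab('side','s2');grab('wrist','w2')
a=cv2.imread('pics/s2.png')[120:250,240:380]
b=cv2.imread('pics/w2.png')
cv2.imwrite('pics/c3.png',np.hstack([cv2.resize(a,None,fx=3,fy=3),cv2.resize(b,None,fx=.59,fy=.975)]))
s=robot.state(); print(s['t'],s['ee_pos'])
E
```

```text
4.0 [ 0.5082802  -0.00108901  0.10163759]
```

View pics/c3.png

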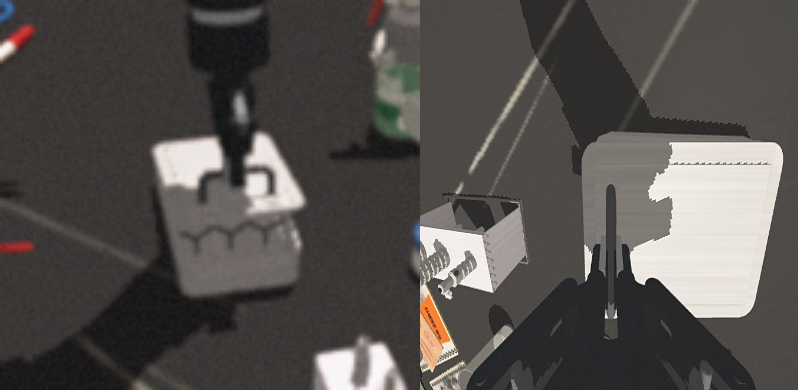

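The side crop shows the near end of the lid raised, with the rack visible under it and the far edge still on the rim. Next I'll lift, level and carry it.

Emit:
servo_tool:
  delta_pos:
    - [0,-0.08,-0.29]
    - [0,-0.18,-0.68]
    - [0,-0.31,-1.16]
    - [0,-0.44,-1.64]
    - [0,-0.52,-1.93]
  turn:
    - [0,0,0]
    - [0,0,0]
    - [0,0,0]
    - [0,0,0]
    - [0,0,0]

```text
t: 4.42
ee_pos: [0.5092, 0.0012, 0.1826]
orientation: [[-0.958, 0.277, -0.072], [0.286, 0.926, -0.245], [-0.001, -0.255, -0.967]]
force: [0.4, 0.2, -2.2]
gripper_width: 0.061
gripper_force: 108.7
```

Emit:
servo_tool:
  delta_pos:
    - [0,0,0]
    - [0,0,0]
    - [0,0,0]
    - [0,0,0]
    - [0,0,0]
  turn:
    - [-0.5,0,0]
    - [-1.1,0,0]
    - [-1.8,0,0]
    - [-2.5,0,0]
    - [-3,0,0]

```text
t: 4.83
ee_pos: [0.5084, -0.0, 0.1815]
orientation: [[-0.958, 0.287, 0.002], [0.287, 0.958, 0.004], [-0.001, 0.004, -1.0]]
force: [-0.9, 0.6, -1.8]
gripper_width: 0.064
gripper_force: 108.7
```

```bash
python3 - <<'E'
from h import *
s=robot.state(); print(s['t'],s['ee_pos'],s['orientation'],s['force'],s['torque'])
p=tray(0,-.07,.15)+[0,.235,0];print(p,delta(p,RL))
E
```

```text
4.8333 [ 5.08424669e-01 -2.52886336e-05  1.81516367e-01] [[-9.57819580e-01  2.87363923e-01  1.90463609e-03]
 [ 2.87369399e-01  9.57811744e-01  3.93592178e-03]
 [-6.93240887e-04  4.31723708e-03 -9.99990440e-01]] [-0.91265768  0.64461701 -1.81640529] [-0.16623827  0.05111154  0.0172729 ]
[0.50488476 0.22155243 0.15      ] (array([1.677, 5.277, 0.81 ]), array([ 4.94720192e-02,  7.94417479e-03, -8.99066928e-05]))
```

Emit:
servo_tool:
  delta_pos:
    - [0.1,0.3,0]
    - [0.25,0.8,0]
    - [0.45,1.4,0]
    - [0.65,2.0,0]
    - [0.84,2.6,0]
  turn:
    - [0,0,0]
    - [0,0,0]
    - [0,0,0]
    - [0,0,0]
    - [0,0,0]

```text
t: 5.25
ee_pos: [0.5058, 0.1111, 0.1812]
orientation: [[-0.958, 0.287, 0.0], [0.287, 0.958, 0.002], [0.001, 0.002, -1.0]]
force: [0.9, 1.0, -1.7]
gripper_width: 0.063
gripper_force: 108.8
```

Emit:
servo_tool:
  delta_pos:
    - [0.2,0.6,0]
    - [0.4,1.3,0]
    - [0.6,1.9,0]
    - [0.75,2.4,0]
    - [0.84,2.68,0]
  turn:
    - [0,0,0]
    - [0,0,0]
    - [0,0,0]
    - [0,0,0]
    - [0,0,0]

```text
t: 5.67
ee_pos: [0.5038, 0.2261, 0.1813]
orientation: [[-0.959, 0.283, -0.0], [0.283, 0.959, 0.004], [0.001, 0.004, -1.0]]
force: [-0.7, 1.1, -2.5]
gripper_width: 0.063
gripper_force: 108.7
```

Emit:
servo_tool:
  delta_pos:
    - [0,0,0.3]
    - [0,0,0.9]
    - [0,0,1.5]
    - [0,0,2.0]
    - [0,0,2.3]
  turn:
    - [0,0,0]
    - [0,0,0]
    - [0,0,0]
    - [0,0,0]
    - [0,0,0]

```text
t: 6.08
ee_pos: [0.5034, 0.2205, 0.0871]
orientation: [[-0.958, 0.288, -0.003], [0.288, 0.958, -0.001], [0.003, -0.001, -1.0]]
force: [-0.1, -0.3, -2.3]
gripper_width: 0.064
gripper_force: 108.7
```

```bash
python3 - <<'E'
from h import *
grab('side','s3');grab('top','t3')
a=cv2.imread('pics/s3.png')[70:220,190:340];b=cv2.imread('pics/t3.png')[140:290,140:300]
cv2.imwrite('pics/c4.png',np.hstack([cv2.resize(a,(390,390)),cv2.resize(b,(400,390))]))
s=robot.state(); print(s['t'],s['ee_pos'],s['force'],s['torque'])
E
```

```text
6.1833 [0.50298757 0.22024294 0.08727357] [-0.2348401  -0.44379066 -1.58379966] [-0.09784696  0.03286288  0.00766501]
```

View pics/c4.png

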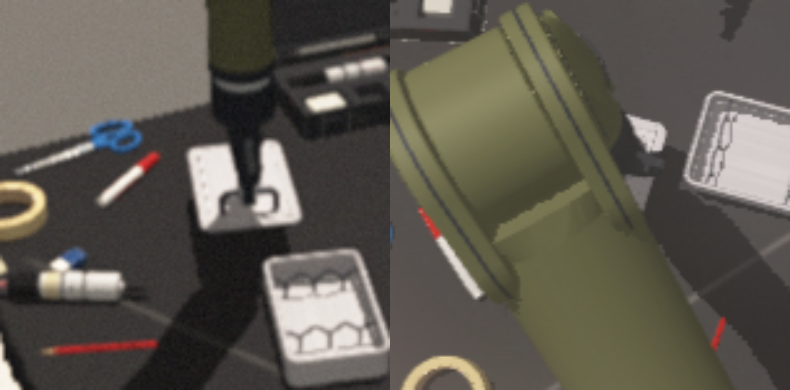

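The lid hangs level over clear table beside the tray, with the pen and scissors well away. I'll lower it.

Emit:
servo_tool:
  delta_pos:
    - [0,0,0.3]
    - [0,0,0.7]
    - [0,0,1.05]
    - [0,0,1.3]
    - [0,0,1.45]
  turn:
    - [0,0,0]
    - [0,0,0]
    - [0,0,0]
    - [0,0,0]
    - [0,0,0]

```text
t: 6.6
ee_pos: [0.5047, 0.2211, 0.031]
orientation: [[-0.958, 0.288, -0.0], [0.288, 0.958, 0.0], [0.0, 0.0, -1.0]]
force: [0.2, 0.3, -2.4]
gripper_width: 0.059
gripper_force: 108.8
```

Emit:
servo_tool:
  delta_pos:
    - [0,0,0.03]
    - [0,0,0.06]
    - [0,0,0.09]
    - [0,0,0.12]
    - [0,0,0.12]
  turn:
    - [0,0,0]
    - [0,0,0]
    - [0,0,0]
    - [0,0,0]
    - [0,0,0]

```text
t: 7.02
ee_pos: [0.5049, 0.2211, 0.0269]
orientation: [[-0.958, 0.288, 0.001], [0.288, 0.958, 0.0], [-0.0, 0.001, -1.0]]
force: [-0.2, -0.1, -1.5]
gripper_width: 0.061
gripper_force: 108.8
```

Emit:
servo_tool:
  delta_pos:
    - [0,0,0.02]
    - [0,0,0.04]
    - [0,0,0.06]
    - [0,0,0.07]
    - [0,0,0.07]
  turn:
    - [0,0,0]
    - [0,0,0]
    - [0,0,0]
    - [0,0,0]
    - [0,0,0]

```text
t: 7.43
ee_pos: [0.5047, 0.221, 0.0238]
orientation: [[-0.958, 0.288, 0.0], [0.288, 0.958, 0.0], [-0.0, 0.0, -1.0]]
force: [0.5, -0.3, -0.5]
gripper_width: 0.06
gripper_force: 108.9
```

Emit:
servo_tool:
  delta_pos:
    - [0,0,0.01]
    - [0,0,0.02]
    - [0,0,0.03]
    - [0,0,0.03]
    - [0,0,0.03]
  turn:
    - [0,0,0]
    - [0,0,0]
    - [0,0,0]
    - [0,0,0]
    - [0,0,0]

```text
t: 7.85
ee_pos: [0.5047, 0.221, 0.0235]
orientation: [[-0.958, 0.288, 0.001], [0.288, 0.958, 0.0], [-0.001, 0.0, -1.0]]
force: [-1.8, -1.7, 7.7]
gripper_width: 0.06
gripper_force: 110.2
```

Emit:
servo_tool:
  delta_pos:
    - [0,0,0]
    - [0,0,0]
    - [0,0,0]
    - [0,0,0]
    - [0,0,0]
  turn:
    - [0,0,0]
    - [0,0,0]
    - [0,0,0]
    - [0,0,0]
    - [0,0,0]
  grip: 0.4
  force: 25

```text
t: 8.27
ee_pos: [0.5046, 0.2211, 0.0225]
orientation: [[-0.958, 0.287, -0.0], [0.287, 0.958, 0.0], [0.0, 0.0, -1.0]]
force: [0.5, 0.6, 0.3]
gripper_width: 0.403
gripper_force: 0.0
```

Emit:
servo_tool:
  delta_pos:
    - [0,0,-0.4]
    - [0,0,-1.2]
    - [0,0,-2.1]
    - [0,0,-3.0]
    - [0,0,-4.0]
  turn:
    - [0,0,0]
    - [0,0,0]
    - [0,0,0]
    - [0,0,0]
    - [0,0,0]
  grip: 0.5

```text
t: 8.68
ee_pos: [0.5038, 0.2206, 0.1835]
orientation: [[-0.958, 0.287, -0.002], [0.287, 0.958, -0.001], [0.002, -0.001, -1.0]]
force: [0.4, 0.8, -0.7]
gripper_width: 0.502
gripper_force: 0.0
```

```bash
python3 - <<'E'
from h import *
s=robot.state(); print(s['t'],s['ee_pos'],s['gripper_width'])
print(delta([.487,-.3055,.24],RG))
E
```

```text
8.6833 [0.5037555  0.22057873 0.18351271] 0.5024958157741236
(array([ -3.375, -12.72 ,  -1.4  ]), array([-2.66264840e-02, -1.90500975e-03,  1.80009746e+01]))
```

Emit:
servo_tool:
  delta_pos:
    - [-0.1,-0.5,-0.3]
    - [-0.3,-1.3,-0.7]
    - [-0.55,-2.2,-1.1]
    - [-0.8,-3.1,-1.4]
    - [-1.06,-4.0,-1.4]
  turn:
    - [0,0,0]
    - [0,0,0]
    - [0,0,0]
    - [0,0,0]
    - [0,0,0]

```text
t: 9.1
ee_pos: [0.5003, 0.0544, 0.2409]
orientation: [[-0.958, 0.287, 0.005], [0.287, 0.958, 0.001], [-0.004, 0.002, -1.0]]
force: [1.5, -0.8, 0.1]
gripper_width: 0.5
gripper_force: 0.0
```

Emit:
servo_tool:
  delta_pos:
    - [-0.24,-0.9,0]
    - [-0.48,-1.8,0]
    - [-0.72,-2.7,0]
    - [-0.96,-3.6,0]
    - [-1.2,-4.5,0]
  turn:
    - [0,0,0]
    - [0,0,0]
    - [0,0,0]
    - [0,0,0]
    - [0,0,0]

```text
t: 9.52
ee_pos: [0.4929, -0.1324, 0.2386]
orientation: [[-0.958, 0.287, -0.0], [0.287, 0.958, 0.0], [0.0, -0.0, -1.0]]
force: [0.2, 0.1, -1.2]
gripper_width: 0.498
gripper_force: 0.0
```

Emit:
servo_tool:
  delta_pos:
    - [-0.24,-0.9,0]
    - [-0.48,-1.8,0]
    - [-0.72,-2.7,0]
    - [-0.95,-3.6,0]
    - [-1.12,-4.22,0]
  turn:
    - [0,0,1.0]
    - [0,0,2.2]
    - [0,0,3.4]
    - [0,0,4.6]
    - [0,0,6]

```text
t: 9.93
ee_pos: [0.4864, -0.3097, 0.2385]
orientation: [[-0.679, 0.734, -0.001], [0.734, 0.679, -0.002], [-0.001, -0.002, -1.0]]
force: [-0.9, -0.8, 0.5]
gripper_width: 0.499
gripper_force: 0.0
```

Emit:
servo_tool:
  delta_pos:
    - [0,0,0]
    - [0,0,0]
    - [0,0,0]
    - [0,0,0]
    - [0,0,0]
  turn:
    - [0,0,1.3]
    - [0,0,2.6]
    - [0,0,3.9]
    - [0,0,5.2]
    - [0,0,6.5]

```text
t: 10.35
ee_pos: [0.4876, -0.305, 0.2383]
orientation: [[-0.182, 0.983, -0.0], [0.983, 0.182, 0.0], [0.001, -0.0, -1.0]]
force: [0.7, -0.6, -0.1]
gripper_width: 0.501
gripper_force: 0.0
```

Emit:
servo_tool:
  delta_pos:
    - [0,0,0]
    - [0,0,0]
    - [0,0,0]
    - [0,0,0]
    - [0,0,0]
  turn:
    - [0,0,1.3]
    - [0,0,2.6]
    - [0,0,3.9]
    - [0,0,5.0]
    - [0,0,5.5]

```text
t: 10.77
ee_pos: [0.4877, -0.3048, 0.2383]
orientation: [[0.291, 0.957, -0.001], [0.957, -0.291, 0.0], [0.0, -0.001, -1.0]]
force: [-0.4, 0.0, 0.5]
gripper_width: 0.501
gripper_force: 0.0
```

```bash
python3 - <<'E'
from h import *
grab('wrist','w5')
s=robot.state(); print(s['t'],s['ee_pos'],s['gripper_width'],np.round(s['joint_positions'],1))
print(delta([.487,-.3055,.0813],RG))
b=np.radians(76.6);SY=np.array([np.cos(b),np.sin(b),0]);S=np.array([.487,-.3055,0])
print(proj('w5',[S+SY*y+Z*z for y,z in((0,.135),(0,.125),(0,.1),(0,.075),(.062,.118),(-.062,.116))]).round(1))
print(proj('w5',[S+SY*y+np.array([SY[1],-SY[0],0])*x+Z*.075 for x in(-.031,.031)for y in(-.093,.093)]).round(1))
E
```

```text
10.8167 [ 0.48776351 -0.30479626  0.2383293 ] 0.498707352965824 [ 20.   35.6  12.6  98.8 -10.1  46.7  20.3]
(array([-0.023, -0.011,  3.926]), array([-0.00727026, -0.00100261, -0.0464193 ]))
[[322.7 200.8]
 [322.7 197.4]
 [322.8 190. ]
 [322.9 183.7]
 [318.6 131. ]
 [326.3 250. ]]
[[302.6 257.4]
 [287.3  98.5]
 [352.5 254.8]
 [347.4  94.6]]
```

View pics/w5.png

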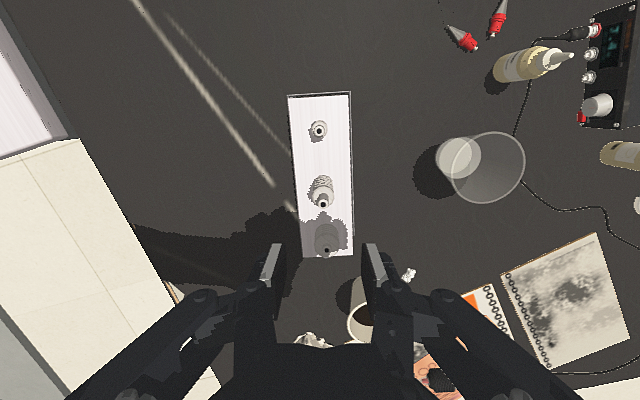

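The wrist view shows the three grips in line at (319,130), (323,204) and (326,250), with the long one within 3 px of prediction. I'll descend and grip.

Emit:
servo_tool:
  delta_pos:
    - [-0.05,-0.01,0.6]
    - [-0.05,-0.01,1.4]
    - [-0.05,-0.01,2.2]
    - [-0.05,-0.01,2.8]
    - [-0.05,-0.01,3.2]
  turn:
    - [0,0,0]
    - [0,0,0]
    - [0,0,0]
    - [0,0,0]
    - [0,0,0]

```text
t: 11.23
ee_pos: [0.4856, -0.3059, 0.1079]
orientation: [[0.286, 0.958, -0.003], [0.958, -0.286, 0.002], [0.001, -0.004, -1.0]]
force: [0.8, 0.5, -0.6]
gripper_width: 0.5
gripper_force: 0.0
```

Emit:
servo_tool:
  delta_pos:
    - [0,0,0.2]
    - [0,0,0.4]
    - [0,0,0.6]
    - [0,0,0.72]
    - [0,0,0.72]
  turn:
    - [0,0,0]
    - [0,0,0]
    - [0,0,0]
    - [0,0,0]
    - [0,0,0]

```text
t: 11.65
ee_pos: [0.4868, -0.3069, 0.0814]
orientation: [[0.287, 0.958, -0.0], [0.958, -0.287, 0.0], [0.0, -0.0, -1.0]]
force: [-0.3, -0.1, 0.7]
gripper_width: 0.499
gripper_force: 0.0
```

Emit:
servo_tool:
  delta_pos:
    - [0,0,0]
    - [0,0,0]
    - [0,0,0]
    - [0,0,0]
    - [0,0,0]
  turn:
    - [0,0,0]
    - [0,0,0]
    - [0,0,0]
    - [0,0,0]
    - [0,0,0]
  grip: 0
  force: 25

```text
t: 12.07
ee_pos: [0.4873, -0.3073, 0.0825]
orientation: [[0.287, 0.958, 0.001], [0.958, -0.287, -0.001], [-0.0, 0.001, -1.0]]
force: [0.0, 0.4, 4.7]
gripper_width: 0.253
gripper_force: 25.2
```

Emit:
servo_tool:
  delta_pos:
    - [0,0,0]
    - [0,0,0]
    - [0,0,0]
    - [0,0,0]
    - [0,0,0]
  turn:
    - [0,0,0]
    - [0,0,0]
    - [0,0,0]
    - [0,0,0]
    - [0,0,0]

```text
t: 12.48
ee_pos: [0.4874, -0.3072, 0.0824]
orientation: [[0.287, 0.958, 0.001], [0.958, -0.287, -0.001], [-0.0, 0.001, -1.0]]
force: [0.1, -0.2, 5.6]
gripper_width: 0.252
gripper_force: 25.4
```

Emit:
servo_tool:
  delta_pos:
    - [0,0,-0.2]
    - [0,0,-0.7]
    - [0,0,-1.3]
    - [0,0,-1.9]
    - [0,0,-2.5]
  turn:
    - [0,0,0]
    - [0,0,0]
    - [0,0,0]
    - [0,0,0]
    - [0,0,0]

```text
t: 12.9
ee_pos: [0.4864, -0.3066, 0.1829]
orientation: [[0.287, 0.958, -0.001], [0.958, -0.287, 0.001], [0.0, -0.001, -1.0]]
force: [0.2, -0.5, -1.2]
gripper_width: 0.252
gripper_force: 24.9
```

Emit:
servo_tool:
  delta_pos:
    - [0,0,-0.4]
    - [0,0,-0.7]
    - [0,0,-0.85]
    - [0,0,-0.9]
    - [0,0,-0.9]
  turn:
    - [0,0,0]
    - [0,0,0]
    - [0,0,0]
    - [0,0,0]
    - [0,0,0]

```text
t: 13.32
ee_pos: [0.4868, -0.3068, 0.2178]
orientation: [[0.287, 0.958, -0.0], [0.958, -0.287, 0.0], [0.0, -0.0, -1.0]]
force: [-0.4, -0.7, -0.6]
gripper_width: 0.249
gripper_force: 24.9
```

```bash
python3 - <<'E'
from h import *
s=robot.state(); print(s['t'],s['ee_pos'],s['gripper_width'])
f=grab('side','s6');cv2.imwrite('pics/s6c.png',cv2.resize(f['frame'][150:330,270:450],None,fx=3,fy=3))
print(delta(tray(0,-.125,.218),RG))
p=np.array([[y,114-18.7] for y in [-101.5]])
prev=None
for ph,d in zip(range(0,91,10),[75,73,71,68,64,60,55,49,43,38]):
    c,q=np.cos(np.radians(ph)),np.sin(np.radians(ph))
    P=np.array([-93.5,39])-8*np.array([c,-q])-d*np.array([-q,-c]); print(ph,P.round(1),((P-[-101.5,114])/40).round(3))
E
```

```text
13.3167 [ 0.48675619 -0.30682198  0.2178251 ] 0.24927856380368454
(array([ 5.777, -1.665, -0.015]), array([-1.34766893e-02, -5.10888796e-03, -2.80650828e-05]))
0 [-101.5  114. ] [0. 0.]
10 [-88.7 112.3] [ 0.32  -0.043]
20 [-76.7 108.5] [ 0.619 -0.139]
30 [-66.4 101.9] [ 0.877 -0.303]
40 [-58.5  93.2] [ 1.075 -0.521]
50 [-52.7  83.7] [ 1.221 -0.758]
60 [-49.9  73.4] [ 1.291 -1.014]
70 [-50.2  63.3] [ 1.283 -1.268]
80 [-52.5  54.3] [ 1.224 -1.491]
90 [-55.5  47. ] [ 1.15  -1.675]
```

View pics/s6c.png

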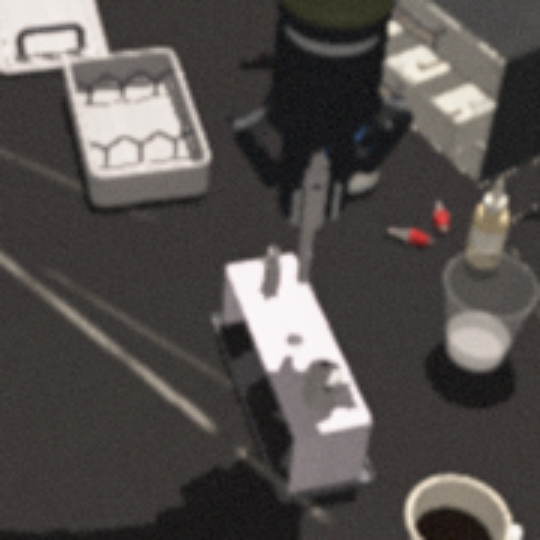

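The side crop shows the long grip clear of its hole, hanging upright, with the other two still in place. I'll carry it to the rim.

Emit:
servo_tool:
  delta_pos:
    - [0.3,-0.1,0]
    - [0.8,-0.25,0]
    - [1.5,-0.45,0]
    - [2.2,-0.65,0]
    - [2.9,-0.84,0]
  turn:
    - [0,0,0]
    - [0,0,0]
    - [0,0,0]
    - [0,0,0]
    - [0,0,0]

```text
t: 13.78
ee_pos: [0.487, -0.1838, 0.2168]
orientation: [[0.287, 0.958, -0.002], [0.958, -0.287, 0.001], [0.001, -0.003, -1.0]]
force: [0.4, -0.1, -0.7]
gripper_width: 0.251
gripper_force: 24.9
```

Emit:
servo_tool:
  delta_pos:
    - [0.7,-0.2,0]
    - [1.4,-0.4,0]
    - [2.1,-0.6,0]
    - [2.6,-0.75,0]
    - [2.88,-0.83,0]
  turn:
    - [0,0,0]
    - [0,0,0]
    - [0,0,0]
    - [0,0,0]
    - [0,0,0]

```text
t: 14.2
ee_pos: [0.4882, -0.0615, 0.2168]
orientation: [[0.283, 0.959, -0.003], [0.959, -0.283, 0.003], [0.002, -0.003, -1.0]]
force: [-0.2, -0.1, 0.1]
gripper_width: 0.25
gripper_force: 24.9
```

Emit:
servo_tool:
  delta_pos:
    - [0,0,0.4]
    - [0,0,1.1]
    - [0,0,1.9]
    - [0,0,2.6]
    - [0,0,3.03]
  turn:
    - [0,0,0]
    - [0,0,0]
    - [0,0,0]
    - [0,0,0]
    - [0,0,0]

```text
t: 14.62
ee_pos: [0.4871, -0.0649, 0.0937]
orientation: [[0.287, 0.958, -0.005], [0.958, -0.287, 0.001], [-0.0, -0.005, -1.0]]
force: [-0.3, 1.0, -0.4]
gripper_width: 0.252
gripper_force: 24.9
```

```bash
python3 - <<'E'
from h import *
s=robot.state(); print(s['t'],s['ee_pos'],s['gripper_width'],s['force'])
print(delta(tray(0,-.1015,.0953),RG))
E
```

```text
14.6167 [ 0.48710413 -0.06487739  0.0936689 ] 0.25229106906680615 [-0.30799588  0.97651432 -0.43549797]
(array([ 0.572,  0.057, -0.041]), array([-0.05686553,  0.00392932,  0.01008924]))
```

Emit:
servo_tool:
  delta_pos:
    - [0.15,0.04,0]
    - [0.3,0.04,0]
    - [0.42,0.04,0]
    - [0.52,0.04,0]
    - [0.58,0.04,0]
  turn:
    - [0,0,0]
    - [0,0,0]
    - [0,0,0]
    - [0,0,0]
    - [0,0,0]

```text
t: 15.03
ee_pos: [0.4983, -0.0443, 0.0977]
orientation: [[0.287, 0.958, 0.002], [0.958, -0.287, -0.001], [-0.0, 0.002, -1.0]]
force: [-1.5, -4.0, 0.7]
gripper_width: 0.251
gripper_force: 25.0
```

Emit:
servo_tool:
  delta_pos:
    - [0.07,0,0.01]
    - [0.14,0,0.02]
    - [0.2,0,0.03]
    - [0.26,0,0.035]
    - [0.32,0,0.043]
  turn:
    - [0,0,0]
    - [0,0,0]
    - [0,0,0]
    - [0,0,0]
    - [0,0,0]

```text
t: 15.45
ee_pos: [0.5015, -0.0325, 0.095]
orientation: [[0.288, 0.958, 0.0], [0.958, -0.288, -0.0], [-0.0, 0.001, -1.0]]
force: [-0.4, -3.4, 1.4]
gripper_width: 0.253
gripper_force: 25.3
```

Emit:
servo_tool:
  delta_pos:
    - [0.06,0,0.02]
    - [0.12,0,0.035]
    - [0.18,0,0.055]
    - [0.24,0,0.075]
    - [0.3,0,0.096]
  turn:
    - [0,0,0]
    - [0,0,0]
    - [0,0,0]
    - [0,0,0]
    - [0,0,0]

```text
t: 15.87
ee_pos: [0.5046, -0.0205, 0.0909]
orientation: [[0.287, 0.958, -0.0], [0.958, -0.287, 0.0], [0.0, -0.0, -1.0]]
force: [-0.5, -2.7, 3.0]
gripper_width: 0.25
gripper_force: 25.8
```

```bash
python3 - <<'E'
from h import *
s=robot.state(); print(s['t'],s['ee_pos'],s['gripper_width'],s['force'])
print(delta(tray(0,-.0767,.0898),RG))
f=grab('side','s7');g=grab('wrist','w7')
a=cv2.resize(f['frame'][130:240,265:395],(460,390))
b=cv2.resize(g['frame'][60:360,180:460],(330,354));b=cv2.copyMakeBorder(b,0,36,0,0,0)
cv2.imwrite('pics/c7.png',np.hstack([a,b]))
E
```

```text
15.8667 [ 0.50464847 -0.02046165  0.09093173] 0.24984745819544618 [-0.46009847 -2.71295953  3.00477215]
(array([ 0.002, -0.045,  0.028]), array([-0.00359634, -0.00168294,  0.00018215]))
```

View pics/c7.png

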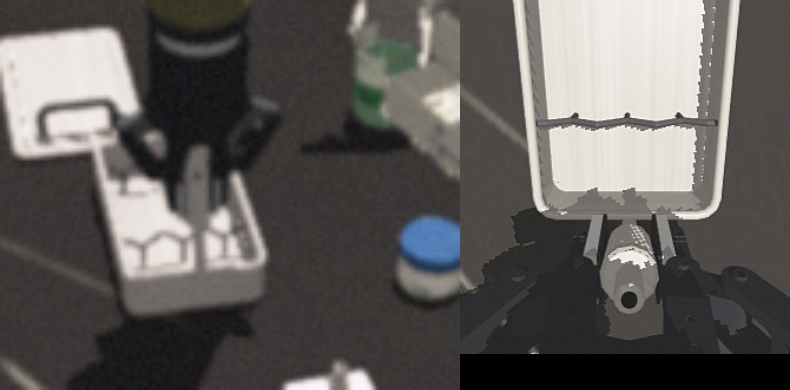

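The wrist crop shows the tip at (630,298) between the fingers and the tray rim ahead; the side crop shows the stem against the end rim, and the contact force is about 3 N as expected. I'll continue the swing along the arc. That was my tenth picture, so from here I'll check by numbers.

Emit:
servo_tool:
  delta_pos:
    - [0.09,0,0.05]
    - [0.18,0,0.11]
    - [0.258,0,0.164]
    - [0.36,0,0.27]
    - [0.456,0,0.382]
  turn:
    - [0,0,0]
    - [0,0,0]
    - [0,0,0]
    - [0,0,0]
    - [0,0,0]

```text
t: 16.38
ee_pos: [0.5104, -0.0025, 0.0755]
orientation: [[0.287, 0.958, 0.001], [0.958, -0.287, 0.001], [0.001, 0.0, -1.0]]
force: [-0.3, -1.4, 3.3]
gripper_width: 0.256
gripper_force: 25.6
```

Emit:
servo_tool:
  delta_pos:
    - [0.06,0,0.1]
    - [0.11,0,0.17]
    - [0.146,0,0.237]
    - [0.185,0,0.36]
    - [0.216,0,0.493]
  turn:
    - [0,0,0]
    - [0,0,0]
    - [0,0,0]
    - [0,0,0]
    - [0,0,0]

```text
t: 16.8
ee_pos: [0.5127, 0.0054, 0.0558]
orientation: [[0.287, 0.958, 0.001], [0.958, -0.287, 0.0], [0.001, 0.0, -1.0]]
force: [-0.1, -0.3, 4.7]
gripper_width: 0.249
gripper_force: 25.4
```

Emit:
servo_tool:
  delta_pos:
    - [0,0,0.13]
    - [-0.008,0,0.254]
    - [-0.03,0,0.35]
    - [-0.05,0,0.42]
    - [-0.067,0,0.477]
  turn:
    - [0,0,0]
    - [0,0,0]
    - [0,0,0]
    - [0,0,0]
    - [0,0,0]

```text
t: 17.22
ee_pos: [0.5116, 0.0024, 0.0366]
orientation: [[0.288, 0.958, -0.0], [0.958, -0.288, 0.0], [0.0, -0.0, -1.0]]
force: [0.2, 1.2, 5.2]
gripper_width: 0.253
gripper_force: 24.3
```

```bash
python3 - <<'E'
from h import *
s=robot.state(); print(s['t'],s['ee_pos'],s['gripper_width'],s['force'])
print(delta(tray(0,-.0555,.0283),RG))
E
```

```text
17.2167 [0.51162695 0.00243163 0.03659175] 0.25268003559792995 [0.23568098 1.19637556 5.22758888]
(array([-0.066, -0.047,  0.207]), array([-0.0024211 , -0.00366505, -0.00221012]))
```

Emit:
servo_tool:
  delta_pos:
    - [-0.02,0,0.05]
    - [-0.04,0,0.1]
    - [-0.055,0,0.16]
    - [-0.066,0,0.205]
    - [-0.066,0,0.205]
  turn:
    - [0,0,0]
    - [0,0,0]
    - [0,0,0]
    - [0,0,0]
    - [0,0,0]

```text
t: 17.63
ee_pos: [0.511, -0.0003, 0.0286]
orientation: [[0.288, 0.958, 0.0], [0.958, -0.288, 0.0], [0.0, 0.0, -1.0]]
force: [0.7, 0.5, 4.1]
gripper_width: 0.25
gripper_force: 24.3
```

```bash
python3 - <<'E'
from h import *
s=robot.state(); print(s['t'],s['ee_pos'],s['gripper_width'],s['force'])
print(delta(tray(0,-.0555,.0283),RG))
f=grab('wrist','w8')
g=cv2.cvtColor(f['frame'],cv2.COLOR_BGR2GRAY)
P=s['ee_pos']+Z*.0187
ts=[.044,.025,.024,.0]
for ang in(-10,-5,0,5,10):
    u=TY*np.cos(np.radians(ang))+Z*np.sin(np.radians(ang));n=np.cross(TX,u)
    print(ang,proj('w8',[P+u*.044,P+u*.044+TX*.005,P+u*.044-TX*.005,P+u*.024+TX*.011,P+u*.024-TX*.011]).round().tolist())
c=proj('w8',P+TY*.044)[0].astype(int)
for r in range(c[1]-36,c[1]+44,4): print(r,' '.join('%3d'%g[r,k] for k in range(c[0]-48,c[0]+49,6)))
E
```

```text
17.6333 [ 5.11020869e-01 -2.59139010e-04  2.85722303e-02] 0.2504493239257946 [0.72112288 0.473861   4.09014131]
(array([ 0.003, -0.052,  0.007]), array([ 0.00257657, -0.00192859, -0.00235972]))
-10 [[323.0, 190.0], [333.0, 190.0], [313.0, 190.0], [345.0, 230.0], [301.0, 230.0]]
-5 [[323.0, 192.0], [333.0, 192.0], [312.0, 192.0], [345.0, 231.0], [300.0, 231.0]]
0 [[323.0, 194.0], [333.0, 194.0], [312.0, 194.0], [345.0, 233.0], [300.0, 233.0]]
5 [[323.0, 197.0], [334.0, 197.0], [312.0, 197.0], [346.0, 235.0], [300.0, 235.0]]
10 [[323.0, 200.0], [334.0, 200.0], [311.0, 200.0], [346.0, 237.0], [299.0, 237.0]]
157 229 221 225 230 226 228 229 221 222 224 224 227 224 222 222 224 227
161 227 221 225 231 228 229 228 222 223 223 223 227 222 222 225 224 228
165 227 220 226 229 228 228 226 225 222 225 223 226 221 223 224 224 228
169 227 221 225 230 225 229 228 224 224 223 224 225 223 222 225 224 226
173 225 223 226 228 227 229 228 222 222 223 223 227 221 223 224 224 226
177 225 223 226 228 227 229 228 222 223 222 223 227 222 223 223 224 225
181 223 222 225 228 227 228 229 222 222 222 223 226 221
[... 252 characters left out ...]
 226 228 228 221 221 221 223 225 219 224 222 223 225
201 225 226 223 225 224 228 229 222 222 222 223 224 220 223 222 223 223
205 224 224 221 226 225 230 248 227  67 221 224 224 219 224 224 223 223
209 224 224 222 224 227 120 123 249  60 220 223 225 219 223 222 222 237
213 138 237 222 240 240 120 121 118  45  97 234 227 235 226 233 113 116
217 120 119 111 119 117 130  52  58  90  76 126 114 116 118 114  96 250
221  83 211  97 243  84 104  61 175  34  45  89  84 103 251 242  79 104
225  91  96  95 105 102  82 121 164  38  28 169  88  95  93 103 101 153
229 228  88 103 151 246 121 117 188 185 188 176 227 236  86  86 228 221
233 225 225 218 106 120 122 119 187 219 215 180  98 218 223 221 223 221
```

```bash
python3 - <<'E'
from h import *
s=robot.state();P=s['ee_pos']+Z*.0187
g=cv2.cvtColor(cv2.imread('pics/w8.png'),cv2.COLOR_BGR2GRAY)
for ang in(0,10,20,30,40,50,60,75,90):
    u=TY*np.cos(np.radians(ang))+Z*np.sin(np.radians(ang))
    q=proj('w8',[P+u*.044,P+u*.044+TX*.005,P+u*.044-TX*.005,P+u*.024,P+u*.024+TX*.011]);print(ang,q.round().tolist())
print('rack notch/peaks',proj('w8',[tray(x,-.034,z) for x,z in((0,.024),(.018,.038),(-.018,.038))]).round())
L=" .:-=+*#%@"
for r in range(198,320,2): print(r,''.join(L[min(9,g[r,k]*10//256)] for k in range(270,376,1)))
E
```

```text
0 [[323.0, 194.0], [334.0, 194.0], [312.0, 194.0], [323.0, 233.0], [345.0, 233.0]]
10 [[323.0, 201.0], [334.0, 201.0], [311.0, 201.0], [323.0, 238.0], [346.0, 238.0]]
20 [[323.0, 211.0], [335.0, 211.0], [311.0, 211.0], [323.0, 244.0], [347.0, 244.0]]
30 [[323.0, 225.0], [335.0, 225.0], [310.0, 225.0], [323.0, 251.0], [347.0, 251.0]]
40 [[323.0, 242.0], [336.0, 242.0], [309.0, 242.0], [323.0, 260.0], [348.0, 260.0]]
50 [[323.0, 262.0], [336.0, 262.0], [309.0, 262.0], [323.0, 269.0], [348.0, 269.0]]
60 [[323.0, 284.0], [336.0, 284.0], [309.0, 284.0], [323.0, 279.0], [348.0, 280.0]]
75 [[323.0, 317.0], [336.0, 317.0], [309.0, 317.0], [323.0, 294.0], [348.0, 294.0]]
90 [[323.0, 345.0], [336.0, 345.0], [309.0, 345.0], [323.0, 308.0], [348.0, 308.0]]
rack notch/peaks [[319. 219.]
 [353. 229.]
 [284. 229.]]<stdin>:9: RuntimeWarning: overflow encountered in scalar multiply
Traceback (most recent call last):
OverflowError: Python integer 256 out of bounds for uint8
```

```bash
python3 - <<'E'
from h import *
g=cv2.cvtColor(cv2.imread('pics/w8.png'),cv2.COLOR_BGR2GRAY).astype(int)
L=" .:-=+*#%@"
for r in range(198,320,2): print(r,''.join(L[g[r,k]*10//256] for k in range(270,376,1)))
E
```

```text
198 %%%%%%%%%%%%%%%%%%%%%%%%%%%%%%%%%%%%%%%%%%%%%%%%%%%%%%%%%%%%%%%%%%%%%%%%%%%%%%%%%%%%%%%%%%%%%%%%%%%%%%%%%%
200 %%%%%%%%%%%%%%%%%%%%%%%%%%%%%%%%%%%%%%%%%%%%%%%%%%%%%%%%%%%%%%%%%%%%%%%%%%%%%%%%%%%%%%%%%%%%%%%%%%%%%%%%%%
202 %%%%%%%%%%%%%%%%%%%%%%%%%%%%%%%%%%%%%%%%%%%%%%%%%@@@%%%%%%%%%%%%%%%%%%%%%%%%%%%%%%%%%%%%%%%%%%%%%%%%%%%%%@
204 %%%%%%%%%%%%%%%%%%%%%%%%%%%%%%%%%%%%%%%%@@@@@%%@+.:::*@%%%%%%%%%%%%%%%%%%%%%%%%%%%%%%%%%%%%%%%%%%%%%%%%%*.
206 %%%%%%%%%%%%%%%%%%%%%%%%%%%%%%%%@@@@@@@-====+@@*.::::=@%%%%%%%%%%%%%%%%%%%%%%%%%%%%%%%%%%%%%%%%%%%%%%%@@.:
208 %%%%%%%%%%%%%%%%%%%%%%%%%%%%%@@@-===========+@@#.::::=@%%%%%%%%%%%%%%%%%%%%%%%%%%%%%%%%%%%%%%%%%%%%%%%%-:.
210 %%%%%%%%%%%%%%%%%%%%%%%%%%%%%%-================::::::=@%%%%%%%%%%%%%%%%%%%%%%%%%%%%%%%%%%%%%%%%@@@@@-====:
212 %%@@@%%%%%%%%%%%%%%%%%%@@@@@%@@================::::::=@%@@@@%%%%%%%%%%%%%%%%%%%%%%%%%%%%@@@@@-============
214 -===-+@@@@-+@%%%%@@@@-=====+@@@================:::-:::=====+@@@@-+@%%%@@@@@---+%%%@@@@-===================
216 ============+@--=======================+=-:.:::::::----::::-======+@-============================
[... 4970 characters left out ...]
===- .............................
308 ...............................:============================================ .............................
310 ...............................:================+=++=++=====================..............................
312 ...........................:...-============================================:...:.........................
314 ..........................:-...-============================================:...-:........................
316 ..........................-:...-=====================+=======================...--........................
318 ..........................-======================================================-........................
```

```bash
cat > fit.py <<'E'
from h import *
from scipy.optimize import least_squares
t=np.linspace(0,2*np.pi,60)
def model(p,s,P):
    y,z,a,x=p;u=TY*np.cos(a)+Z*np.sin(a);n=np.cross(TX,u);o=[]
    for d,r in((.045,.005),(.025,.011)):
        q=proj(s,P+TX*x+TY*y+Z*z+u*d+r*(np.outer(np.cos(t),TX)+np.outer(np.sin(t),n)))
        o+=[*q.min(0),*q.max(0)]
    return np.array(o)
def fit(s,P,obs):
    obs=np.array(obs,float);k=~np.isnan(obs)
    r=least_squares(lambda p:(model(p,s,P)-obs)[k],[0,0,.2,0],x_scale=[.01,.01,.2,.01])
    print('y,z,x mm',(r.x[[0,1,3]]*1e3).round(1),'deg',np.degrees(r.x[2]).round(1),'res',r.fun.round(1))
E
python3 - <<'E'
from fit import *
P=robot.state()['ee_pos']+Z*.0187
fit('w8',P,[312.5,217,335,229,299.5,248,348,277])
E
```

```text
y,z,x mm [-9.5  9.3  0.5] deg 5.3 res [-0.4  0.4  0.4 -0.4  0.1 -0.2 -0.2  0.1]
```

The fit is tight, within 0.5 px. The grip is about 5° off level with its tip up, and its middle sits 9.5 mm stemward and 9 mm above the pad centre. I'll lift it off the rim, re-measure and correct for that offset.

Emit:
servo_tool:
  delta_pos:
    - [0,0,-0.1]
    - [0,0,-0.3]
    - [0,0,-0.6]
    - [0,0,-0.85]
    - [0,0,-1.0]
  turn:
    - [0,0,0]
    - [0,0,0]
    - [0,0,0]
    - [0,0,0]
    - [0,0,0]

```text
t: 18.1
ee_pos: [0.5112, -0.0001, 0.0701]
orientation: [[0.287, 0.958, 0.001], [0.958, -0.287, 0.0], [0.0, 0.001, -1.0]]
force: [-0.4, -0.6, -0.1]
gripper_width: 0.248
gripper_force: 24.5
```

Emit:
servo_tool:
  delta_pos:
    - [0,-0.03,0]
    - [0,-0.06,0]
    - [0,-0.06,0]
    - [0,-0.06,0]
    - [0,-0.06,0]
  turn:
    - [0,0,0]
    - [0,0,0]
    - [0,0,0]
    - [0,0,0]
    - [0,0,0]

```text
t: 18.52
ee_pos: [0.5083, 0.0006, 0.0683]
orientation: [[0.287, 0.958, -0.001], [0.958, -0.287, 0.0], [-0.0, -0.001, -1.0]]
force: [0.3, -0.5, 0.2]
gripper_width: 0.249
gripper_force: 24.5
```

```bash
python3 - <<'E'
from h import *
s=robot.state(); print(s['t'],s['ee_pos'].tolist(),s['gripper_width'],s['force'])
g=cv2.cvtColor(grab('wrist','w9')['frame'],cv2.COLOR_BGR2GRAY).astype(int)
L=" .:-=+*#%@"
for r in range(196,300,2): print(r,''.join(L[g[r,k]*10//256] for k in range(280,366,1)))
E
```

```text
18.5167 [0.5082949101210951, 0.0005545944501213903, 0.06833618805675463] 0.2485871205072111 [ 0.26430898 -0.45356351  0.20757437]
196 -::::-=*@===+@@@@@=======*@====---:-----=======-------:::-%%@@@=====+@@@-========+=---
198 --------------=====+===---------==========---------------------------=====+=-------===
200 ::--------------------===========----::=+*@@@@@@##--:::--------=------------=========-
202 @@@@#--::-----=--=========---::=**@@@@@@%%%%%%%%%%@%@@@@#-:-::---------=======----:-+*
204 %%%%%@@@@@@#+-::--=-------+=*@@@@@%%@%%%%%%%%%%%%%%%%%%%%@@@@@@@@#+-:::----:-**@@@@@@%
206 %%%%%%@%%@%@@@@@@@@=+=======+@@@@%%%@@%%%%%%%%%%%%%%%%%%%%%%%%%%%%%%%@@@@@@@@%@%%%%%%%
208 %%%%%%@%%%@%%%%%%@@==========+@@@%%%@%%%%%%%%%%%%%%%%%%%%%%%%%%%%%%%%%%%%%%%%%%%%%%%%%
210 %%%%%%%%%%%%%%%%%@===========*@@@%%%@%%%%%%%%%%%%%%%%%%%%%%%%%%%%%%%%%%%%%%%%%%%%%%%%%
212 %%%%%%%%%%@%%%%%%@=======+====+@@@%%@@%%%%%%%%%%%%%%%@%%%%%%%%%%%%%%%%%%%%%%%%%%%%%%%%
214 %%%%%%%%%%@%%%%%%@@============+@@%%@%%%%%%%%%%%%%%%%%%%%%%%%%%%%%%%%%%%%%%%%%%%%%%%%%
216 %%%%%%%@%%@%%%%%%%%-===========+@@%%@@%%%%%%%%%%%%%%%%%%
[... 3061 characters left out ...]
===========::---------:-*%%%%%%%%%%%%======:.....--:.........::
286 .....................-===========-:=:::::::::-:-=+%%%%%%-=========- ................::
288 .....................-+==========-:::::::::::::===+%==============-...................
290 .....................:============-:::::::::::-=================== ...................
292 .....................:+===============-::.:--===================== ...................
294 .....................:===============+=++++++++=+=================....................
296 ......................================++++++++===================- ...................
298 ......................-==========================================:....................
```

```bash
python3 - <<'E'
from fit import *
s=robot.state();P=s['ee_pos']+Z*.0187
fit('w9',P,[312.3,218.5,335.5,230,299.5,248,348,277])
m=P+TY*-.0095+Z*.0093
print('mid in tray',(np.array([TX,TY,Z])@(m-TO)).round(4))
print(delta(tray(0,.034,.080)-(m-s['ee_pos'])),RG is None)
E
```

```text
y,z,x mm [-10.5   7.7   0.5] deg 6.0 res [ 0.  -0.2 -0.1 -0.2  0.5 -0.1 -0.4  0.4]
mid in tray [-0.0007 -0.0651  0.0964]
(array([2.478, 0.017, 0.408]), None) False
```

Emit:
servo_tool:
  delta_pos:
    - [0.25,0,0.04]
    - [0.7,0,0.1]
    - [1.2,0,0.2]
    - [1.7,0,0.3]
    - [2.1,0,0.38]
  turn:
    - [0,-0.2,0]
    - [0,-0.5,0]
    - [0,-0.8,0]
    - [0,-1.0,0]
    - [0,-1.2,0]

```text
t: 18.98
ee_pos: [0.533, 0.0832, 0.0529]
orientation: [[0.284, 0.958, -0.03], [0.953, -0.286, -0.1], [-0.105, -0.0, -0.995]]
force: [0.3, 0.3, -1.2]
gripper_width: 0.248
gripper_force: 24.5
```

Emit:
servo_tool:
  delta_pos:
    - [0.2,0,0.0]
    - [0.28,0,0]
    - [0.32,0,0]
    - [0.32,0,0]
    - [0.32,0,0]
  turn:
    - [0,0,0]
    - [0,0,0]
    - [0,0,0]
    - [0,0,0]
    - [0,0,0]

```text
t: 19.4
ee_pos: [0.5362, 0.0911, 0.0526]
orientation: [[0.289, 0.957, -0.03], [0.952, -0.29, -0.101], [-0.105, 0.0, -0.994]]
force: [-0.1, -0.2, -0.7]
gripper_width: 0.249
gripper_force: 24.5
```

```bash
python3 - <<'E'
from h import *
s=robot.state(); print(s['t'],(np.array([TX,TY,Z])@(s['ee_pos']-TO)).round(4),s['force'],np.round(s['orientation'],3).tolist())
g=cv2.cvtColor(grab('wrist','w10')['frame'],cv2.COLOR_BGR2GRAY).astype(int)
L=" .:-=+*#%@"
print('rack far',proj('w10',[tray(x,.068,z) for x,z in((0,.024),(.018,.038),(-.018,.038))]).round(1).tolist())
for r in range(196,284,2): print(r,''.join(L[g[r,k]*10//256] for k in range(280,366,1)))
E
```

```text
19.4 [-0.0001  0.0392  0.0526] [-0.0550412  -0.19677394 -0.70035628] [[0.289, 0.957, -0.03], [0.952, -0.29, -0.101], [-0.105, 0.0, -0.994]]
rack far [[323.0, 191.6], [353.8, 200.9], [292.1, 201.0]]
196 -=-===-----::::---============--=*#@@@@@@@%%@@@@@@@@@#-::-----=====-------:---========
198 -=:----=================----=+===*@@@@%%%%%%%%@@@@%%@@@@@@@#+=::-----===-=========---*
200 @@@@@#-::--=====------++++=======-+@@@%%%%%%%%@@@@@@@%%%%@@@@@@@@@#-::---===----*%@@@@
202 %%%%@@@@@@@#==**@@@=+=====+====*@@@@@@%%%%%%%%%@@@%%@@@%%@@@@@@@@@@@@@@@%%**@@@@@@@@@@
204 %%%%@@@@@@%%@@@@@@@==+=+====+===+@@@@@%%%%%%%%@@@@@%@@%%@@@@@@@@@@@@%%@@@@@@@@@@@@@@@@
206 %%%%%@@@@%%%%%%%%@@-====+========+@@@@%%%%%%%@@@@@@%%@%%%@@@@@@@@@@%%%%@@@@%%@@@@@@@@@
208 %%%%%@@@@@%%%%%%%%@@==++====+====+@@@@%%%%%%%%@@@@%%@@%%@@@%@@@@@%@%%%%@@@@%@@@@@@@@@@
210 %@@@@@@@@@%%@@@@@%@@@======+++====+@@@%%%%%%%%@@@@%%@@%%@@@@@@@@@@@@%%%@@@@%@%%@@@@@@@
212 @@====+@@@@-===+@@@@@==+===+======*@@@@@%%@%%@%@%@@%@@%%%%@@@@@@@@@%%%%@@@@@%%%@@@@@@@
214 =====================++==+==+======+==+@@@@%%%@@%@@%%%%%%@@@@@@@@%@@%%%@@@@@@%@
[... 2401 characters left out ...]
=======================================+%%##*-.-========++:....
270 .....:=========== .:+=========================================+@%%#*. :===========....
272 .....:==========-..:===========================================+@#==. .===========-...
274 .....===========....-====================================+=+=======....-===========...
276 ....-+==========....:+=========+++++++============++++===+++======= ...:=========++-..
278 ........:-++==+=....:+=======+===++++++++++++++++++++++============....:+==+++:.......
280 ...........:+++=:...:+============++++++++++++++++++++++===========....:++=-..........
282 .............-+=:...:++==========+=-.::::::-=++===================-....-++-...........
```

```bash
python3 - <<'E'
from fit import *
s=robot.state();P=s['ee_pos']
fit('w10',P,[312.3,218.5,335.5,230,299.5,248,348,277])
print('TCP tray',(np.array([TX,TY,Z])@(P-TO)).round(4))
for f in([0,0,1],):print(np.array(s['orientation']).T@np.array(f))
E
```

```text
y,z,x mm [-7.8 27.5  0.6] deg -0.0 res [-0.  -0.2 -0.2 -0.2  0.6 -0.1 -0.3  0.4]
TCP tray [-0.0001  0.0393  0.0526]
[-1.05185111e-01  1.32530994e-04 -9.94452651e-01]
```

Emit:
servo_tool:
  delta_pos:
    - [0.04,-0.012,0.2]
    - [0.08,-0.012,0.5]
    - [0.12,-0.012,0.78]
    - [0.15,-0.012,0.95]
    - [0.17,-0.012,1.04]
  turn:
    - [0,0,0]
    - [0,0,0]
    - [0,0,0]
    - [0,0,0]
    - [0,0,0]

```text
t: 19.87
ee_pos: [0.5363, 0.0953, 0.0086]
orientation: [[0.286, 0.958, -0.031], [0.953, -0.287, -0.101], [-0.105, -0.001, -0.994]]
force: [0.5, -0.5, 2.0]
gripper_width: 0.25
gripper_force: 24.4
```

Emit:
servo_tool:
  delta_pos:
    - [0.002,0,0.02]
    - [0.004,0,0.04]
    - [0.006,0,0.06]
    - [0.008,0,0.08]
    - [0.008,0,0.08]
  turn:
    - [0,0,0]
    - [0,0,0]
    - [0,0,0]
    - [0,0,0]
    - [0,0,0]

```text
t: 20.28
ee_pos: [0.5369, 0.0953, 0.0072]
orientation: [[0.286, 0.958, -0.029], [0.952, -0.288, -0.1], [-0.105, 0.001, -0.995]]
force: [0.1, -2.1, 1.9]
gripper_width: 0.252
gripper_force: 24.4
```

```bash
python3 - <<'E'
from h import *
s=robot.state(); print(s['t'],(np.array([TX,TY,Z])@(s['ee_pos']-TO)).round(4),s['force'],s['gripper_force'])
g=cv2.cvtColor(grab('wrist','w11')['frame'],cv2.COLOR_BGR2GRAY).astype(int)
L=" .:-=+*#%@"
print('rack far',proj('w11',[tray(x,.068,z) for x,z in((0,.024),(.018,.038),(-.018,.038),(0,.031))]).round(1).tolist())
for r in range(210,282,2): print(r,''.join(L[g[r,k]*10//256] for k in range(280,366,1)))
E
```

```text
20.2833 [-0.0006  0.0434  0.0072] [ 0.05045091 -2.05672753  1.86354906] 24.364736080169678
rack far [[323.9, 235.8], [364.7, 252.7], [283.2, 252.6], [323.9, 243.8]]
210 %%%%%%%%%%%%@@@@@@@@@%@@==================+@@@@@@@%%%%%%%%%%%%%%%@@@@@@@@@@@@%%%@@@@@@
212 %%%%%%%%%%%%@@@@@@@%%%@@@==============+==+#++@@@@@@@%%%%%%%%%%%%@@@@@@@%%@@%%%%@%@@@@
214 %%%%%%%%%%%%@@@@@@@%%%%@@=======+==++*-.........=++#@@%%%%%%%%%%%@@@@@@@@@@@%%%%%%@@@%
216 %%%%%%%%%%%%%@@@@@@@%%@%@@=======++*+: ..........=***%@%%%%%%%%%%@@@@@@@%@@@%%%%%@@@@%
218 %%%%%%%%%%%%@@@@@@@@@%@@@@-=====+****- ........ :+**=*%@@%%%%%%%%%@@@@@@%@@@%%%%%@@@@%
220 %%%%%%%%%%%%%@@@@@@@@@@@-=======*******++:::-=+########@@%%%%%%%%%@@@@@@@%@%%%%%%@@@@%
222 %%%%%%%%%%@@@@@@@@@@@@@@========+*####*######====##%%#*%@@@@%%%%%%@@@@@@%@@%%%%%@@@@@@
224 @@@@@@@@@====+@@@@@@@===========+**#%%%%-+@@@@@@-+@%%%#@@@==+@@@@@@@@@-+@@@@@@@@@@====
226 @===============================**##%%%%-+@@@@@@@%%%%#-=================*@@===========
228 ================================+*##%%%%%-+@@@%%%%%%%%*===============================
230 =====================
[... 1640 characters left out ...]
=================================+%@@%+%%%#*+ .========+++.....
268 ......-==========...==========================================+%%#*+ .-========++-....
270 .....:===========...-=================+=+======+=+=+=+=+======+%%#=:..:=========+=....
272 .....:==========-...:=============++==++++++=++====+=+=========+%=.....===========:...
274 .....===========....:==============+++====++++++=======+==========-....-===========...
276 ....-+========== ...:+============-.:::::::::-++===================....:===========-..
278 ........:-++====....:+============:::::::::::::====================....:+===++-.......
280 ...........:+===....:+============:::::::::::::===================.....-+==-..........
```

```bash
python3 - <<'E'
from fit import *
s=robot.state();P=s['ee_pos'];n=np.nan
for o in ([312,212.5,335.5,223,n,243.5,348,272],[312,212.5,335.5,223,n,243,348,n]):
    fit('w11',P,o)
E
```

```text
y,z,x mm [-4.4 28.8  0.5] deg -1.1 res [ 0.1 -0.1 -0.   0.1  0.1 -0.1  0. ]
y,z,x mm [-4.5 28.1  0.5] deg -0.5 res [ 0.1 -0.2 -0.   0.1  0.1 -0.1]
```

```bash
python3 - <<'E'
from fit import *
s=robot.state();P=s['ee_pos'];T=(np.array([TX,TY,Z])@(P-TO))*1e3
obs=np.array([312,212.5,335.5,223,299.5,243.5,348,272])
for z in (.022,.0238,.026,.028):
    r=least_squares(lambda p:(model([p[0],z,p[1],p[2]],'w11',P)-obs)[[0,1,2,3,5,6,7]],[0,0,0],x_scale=[.01,.2,.01])
    print('mid z',T[2]+z*1e3,'y',T[1]+r.x[0]*1e3,'deg',np.degrees(r.x[1]),'res',r.fun.round(1))
E
```

```text
mid z 29.253383126960145 y 35.36437751811447 deg 0.27258803564777784 res [ 1.1  1.1 -0.2  1.3 -1.  -1.  -1.9]
mid z 31.053383126960146 y 36.37093687332775 deg -0.038896894741300043 res [ 0.9  0.8 -0.2  1.  -0.7 -0.7 -1.4]
mid z 33.253383126960145 y 37.58621658128008 deg -0.4613797860741599 res [ 0.5  0.4 -0.1  0.6 -0.4 -0.4 -0.8]
mid z 35.253383126960145 y 38.67579201501547 deg -0.8892061524822604 res [ 0.2  0.  -0.   0.2 -0.1 -0.2 -0.2]
```

Emit:
servo_tool:
  delta_pos:
    - [0,0,0]
    - [0,0,0]
    - [0,0,0]
    - [0,0,0]
    - [0,0,0]
  turn:
    - [0,0,0]
    - [0,0,0]
    - [0,0,0]
    - [0,0,0]
    - [0,0,0]

```text
t: 20.75
ee_pos: [0.5369, 0.0954, 0.007]
orientation: [[0.286, 0.958, -0.03], [0.952, -0.288, -0.1], [-0.104, 0.001, -0.995]]
force: [0.9, -1.7, 2.9]
gripper_width: 0.251
gripper_force: 24.4
```

Emit:
servo_tool:
  delta_pos:
    - [-0.02,0,0.006]
    - [-0.04,0,0.012]
    - [-0.055,0,0.02]
    - [-0.055,0,0.031]
    - [-0.055,0,0.031]
  turn:
    - [0,0,0]
    - [0,0,0]
    - [0,0,0]
    - [0,0,0]
    - [0,0,0]

```text
t: 21.17
ee_pos: [0.5364, 0.0941, 0.0058]
orientation: [[0.285, 0.958, -0.029], [0.953, -0.287, -0.099], [-0.103, 0.0, -0.995]]
force: [1.8, 2.1, 2.9]
gripper_width: 0.25
gripper_force: 24.5
```

```bash
python3 - <<'E'
from h import *
s=robot.state(); print(s['t'],(np.array([TX,TY,Z])@(s['ee_pos']-TO)).round(4),s['force'],s['gripper_force'])
g=cv2.cvtColor(grab('wrist','w12')['frame'],cv2.COLOR_BGR2GRAY).astype(int)
L=" .:-=+*#%@"
print('rack far',proj('w12',[tray(x,.068,z) for x,z in((0,.024),(.018,.038),(-.018,.038),(0,.031))]).round(1).tolist())
for r in range(208,276,2): print(r,''.join(L[g[r,k]*10//256] for k in range(280,366,1)))
E
```

```text
21.1667 [-0.0007  0.0421  0.0058] [1.77623382 2.0643226  2.87747504] 24.489756524562836
rack far [[324.3, 234.8], [365.7, 251.9], [283.0, 251.8], [324.3, 242.9]]
208 %%%%%%@%@%%@@@@@@@@@@@@@==================+@@@%@@@@@@%%@@@%%%%%@%@@@@@@@@@@@@%@%%@@@@@
210 %%%%%%%%%%%%@@@@@@@%@@@@-======++=========*@@@@@@%@%@%%%%%%%%%%%%%@@@@@@@@@@@%%%%%@@@@
212 %%%%%%%%%%%%@@@@@@@@%@%@@=============+=--:::--+@%@@@%%%%%%%%%%%%%@@@@@@@@%@@@%%%%@@@@
214 %%%%%%%%%%%%@@@@@@@@@%@%@@========+++:......... :*++#@@%%%%%%%%%%%@@@@@@@%@@@%%%%@@@@@
216 %%%%%%%%%%%%%@@@@@@@@@%@@@-=====+++++ ......... :#***%@@%%%%%%%%%%@@@@@@@%@@@%%%%%@@@@
218 %%%%%%%%%%%%@@@@@@@@@@@@@@@=====******. .......=#*****%@%%%%%%%%%%@@@@@@@%%@%%%%%@@@@@
220 %%%%%%%%%%%%@@@@@@@@@@@@-======++******************###*@@@%%%%%%%@@@@@@@@@%@@%%%%@@@@@
222 %%%%%@@@@@@@+@@@@@@@@@@@=======++*##%%########*#%@%%%##@@@@@@@@@%%@@@@@@@@@@%%%@@@@@@@
224 @@@@@========*@@@===============**##%%%%%@@@@%%%%%%%%#*======+@@@@@=====+@@@@@@@======
226 ==============+=================**##%%%%%%%%%%%%%%%%%#*=============+=+===============
228 ==============+++==+====
[... 1455 characters left out ...]
======================+@@@*=************##***.=+++++++++-....:-
262 .......:==========.:+==============================***********%####*.-++++++++==......
264 ......:=========== :+===============================*****++#%%%%##*+ :+++++++===:.....
266 ......:==========- :=================================**%@+@%%%%%%#*= .=++++======.....
268 ......-==========...=============+=======================+@%%%%%%#==..-+++=======:....
270 .....:=========== ..-===============++++++++++====+=======+@==+@%==...:++=========....
272 .....:==========- ..:==============+++++++++++========+===========....:===========:...
274 .....===========....:+============+=-:.:::-=++=========+===========....-===========...
```

Emit:
servo_tool:
  delta_pos:
    - [0,0,0.008]
    - [0,0,0.016]
    - [0,0,0.025]
    - [0,0,0.025]
    - [0,0,0.025]
  turn:
    - [0,0,0]
    - [0,0,0]
    - [0,0,0]
    - [0,0,0]
    - [0,0,0]

```text
t: 21.63
ee_pos: [0.536, 0.0933, 0.0049]
orientation: [[0.286, 0.958, -0.03], [0.953, -0.287, -0.1], [-0.104, 0.0, -0.995]]
force: [2.1, 0.6, 2.1]
gripper_width: 0.248
gripper_force: 24.6
```

```bash
python3 - <<'E'
from h import *
s=robot.state(); print(s['t'],(np.array([TX,TY,Z])@(s['ee_pos']-TO)).round(4),s['force'],s['torque'],s['gripper_force'])
g=cv2.cvtColor(grab('wrist','w13')['frame'],cv2.COLOR_BGR2GRAY).astype(int)
L=" .:-=+*#%@"
for r in range(208,262,2): print(r,''.join(L[g[r,k]*10//256] for k in range(290,360,1)))
E
```

```text
21.6333 [-0.0008  0.0412  0.0049] [2.14264594 0.56971134 2.08662231] [ 0.11685098 -0.47025475  0.20767903] 24.562866389751434
208 %%@@@@@@%@%@@@=========+========+@@@@%%@%%%%%%@%%%%%%%%%%@@@@@@@@@@%%%
210 %%@@@@@@%%%%@@@==========+=======+**%@@@@@%%%%%%%%%%%%%%@@@@@@@@%%@%%%
212 %%@@@@@@@@%%@@@============+-:.. ...:++*%@@@%%%%%%%%%%%%%@@@@@@@%@@%%%
214 %%@@@@@@@@%@@%@@=======+++= ..........:*++#@@%%%%%%%%%%%%@@@@@@%%@@%%%
216 %%@@@@@@@%@%%@@@======++**+ ..........-#***#@@%@%%%%%%%%@@@@@@@%%@@%%%
218 %%@@@@@@@@@%@@@@======******=::....:=#*****#%@@%%%%%%%%%%@@@@@@%%@%%%%
220 %%@@@@@@@@@@@@=======+**#***************#%%#*@@%%%%%%%%%@@@@@@@%@%%%%%
222 @-+@@@@@@@@@@========+**##%%%%%%%%%%%@%%%%%#*@@@@@@+@%%%@@@@@@@@%@@%%@
224 ===*@@================**##%%%%%@%%%%%%%%%%%#*======+@@@@======+@@@@@==
226 ======================**##%%%%%%%%%%%%%%%%%#*=============++==========
228 ====+=+======-+@======**##%%%%%%%%%%%%%%%%%#*@========================
230 ====++===*@@@@@@@=====**##%%%%%%%%%%%%%%%%%##@@@@@@@@@--+@@@@=======-+
232 =====+===*@@@=====+===**##%%%%%%%%%%%%%%%%%#=::+%@@@@@@@@@@@@@@@@@@@%%
[... 350 characters left out ...]
@@===----=-===-----------
244 ===============-=++===+*##%%%%%@%%%%%%%%%%%*+#%=====- .:-----==-==-=--
246 ========---:...=+++***+*##%%%%%@%%%%%%%%%%%*+***+===-...:++=------===-
248 ====---===-...:+******+*##%%%%%@%%%%%%%%%%%*+******=: ...-++++++=-----
250 ---=======. .=+****===+*##%%%%%%%%%%%%%%%%%*+********+:..-+++++++++=:.
252 ========== :==========+*##%%%%%%@%%%%%%%%%#*+*********+- :+++++++++=..
254 =========--=============+%%%%%%@%%%%%%%%%%#*+++********+:.=+++++++++:.
256 ========================+%%%%%%@@@%%%%%%%%#+**++++******+.-+++++++++-.
258 =========-===============+@@@@@===+@%%%%%%********+++*#***.+++++++==+.
260 ========--+=====================+==+@@-==***********###***.=+++++====-
```

Emit:
servo_tool:
  delta_pos:
    - [0,0.01,0]
    - [0,0.02,0]
    - [0,0.03,0]
    - [0,0.03,0]
    - [0,0.03,0]
  turn:
    - [0,0,-0.07]
    - [0,0,-0.14]
    - [0,0,-0.2]
    - [0,0,-0.2]
    - [0,0,-0.2]

```text
t: 22.1
ee_pos: [0.5359, 0.093, 0.0047]
orientation: [[0.269, 0.963, -0.032], [0.957, -0.271, -0.1], [-0.105, -0.004, -0.994]]
force: [-0.3, 1.6, 1.3]
gripper_width: 0.249
gripper_force: 24.4
```

```bash
python3 - <<'E'
from h import *
s=robot.state(); print(s['t'],(np.array([TX,TY,Z])@(s['ee_pos']-TO)).round(4),s['force'],s['torque'],s['gripper_force'],np.round(s['orientation'],3)[:,1])
f=grab('side','s13');g=cv2.cvtColor(f['frame'],cv2.COLOR_BGR2GRAY).astype(int)
print(proj('s13',[tray(0,-.056,.031),tray(0,-.034,.031),tray(0,.009,.031),tray(0,-.034,.024),tray(.018,-.034,.038),tray(-.018,-.034,.038),tray(0,-.0935,.042)]).round(1).tolist())
c=proj('s13',tray(0,-.034,.031))[0].astype(int)
L=" .:-=+*#%@"
for r in range(c[1]-20,c[1]+22): print(r,''.join(L[g[r,k]*10//256] for k in range(c[0]-34,c[0]+34)))
E
```

```text
22.1 [-0.0008  0.0409  0.0047] [-0.26647005  1.60270066  1.2614603 ] [ 0.29361651  0.19928314 -0.09381877] 24.369516670703888 [ 0.963 -0.271 -0.004]
[[317.4, 200.5], [316.0, 195.8], [313.4, 186.9], [316.0, 197.5], [321.9, 193.3], [310.2, 194.7], [319.9, 206.0]]
175 .:..:::.:=*#+--:..       .:-====-...  ....:-=-=*#=::::::::::::::::::
176 ..:::::::-*#*=--:.       .:-===--.   ...:--==-=+*+:.:::.::::::.:::::
177 :::::.:::-+#*=---........ :-====-:....---=====-=+*=:::::::::::::::::
178 ::::::::::=++----::--:.  .:--===-:::.-+=+##==+==*#=::::::::::::.::::
179 ::::::::::-==----::===:..::-=====-:::-++*%%+====+#+:::::::::.:::::.:
180 ::::.:::::--===+=--+#*-..----====-:-:-++*%%*====+##-::::::::::::::::
181 :::::::::::-=+##*=+#%#=..----=====--:-+++#%#+==-=*#=::.:::::::::::::
182 ::::::::..:-=*%%#++%%%+:.----=====--:-*##%%#*==-=*#+:::::::::.::::::
183 ::::::::..:-=+#%#++%%#+..:---======-:=#%%@@%%+==-+#*=:.:::::::::::::
184 :::::::...:--+#%#++*#*=..:---=====--:=#%%%@%%+==-=*#+:::::::::::::::
185 ::::::::...--=*%####*=-..:---=======-=**####**====*#+-.:::::::::.:::
186 ::::::::...:-=*%%#**+=-:::---==
[... 1527 characters left out ...]
*#####****#****+++=========--==--:.::::.:::
208 ........... ....:-=*******##***+++++====================--::::::::::
209 ..  ........ ...:--=+++++++========================-====--::::::::::
210 .... ............:---========================-===--===-=-:::::::::::
211      ... ........:--===============-=========-=-=-==-==--:::::::::::
212 .. .. . .........:--===========-==============-====-=-=--:::::::::::
213  .. .   .... ....:--===-======================-=======---:::::::::::
214 . . . . .. ..:...:-=========================-===------:::::::.::::::
215  ...... .....::...--==================-=-------:::::::...:::::::::::
216 . ..  .....::::...:--=========-=-------:-::::...........::::::::::::
```

Emit:
servo_tool:
  delta_pos:
    - [0,0,0]
    - [0,0,0]
    - [0,0,0]
    - [0,0,0]
    - [0,0,0]
  turn:
    - [0,0,0]
    - [0,0,0]
    - [0,0,0]
    - [0,0,0]
    - [0,0,0]
  grip: 0.45

```text
t: 22.57
ee_pos: [0.5372, 0.0927, 0.0049]
orientation: [[0.269, 0.963, -0.03], [0.957, -0.271, -0.1], [-0.105, -0.002, -0.995]]
force: [0.3, -0.1, -0.1]
gripper_width: 0.452
gripper_force: 0.0
```

```bash
python3 - <<'E'
from h import *
s=robot.state(); print(s['t'],(np.array([TX,TY,Z])@(s['ee_pos']-TO)).round(4),s['force'],s['gripper_width'])
g=cv2.cvtColor(grab('wrist','w14')['frame'],cv2.COLOR_BGR2GRAY).astype(int)
print('rack far',proj('w14',[tray(x,.068,z) for x,z in((0,.024),(.018,.038),(-.018,.038),(0,.031))]).round(1).tolist(),'exp tip/face',proj('w14',[tray(x,y,.031) for x,y in((0,.079),(.005,.079),(-.005,.079),(0,.059),(.011,.059),(-.011,.059))]).round(1).tolist())
L=" .:-=+*#%@"
for r in range(200,276,2): print(r,''.join(L[g[r,k]*10//256] for k in range(280,366,1)))
E
```

```text
22.5667 [0.0004 0.041  0.0049] [ 0.32698766 -0.1018336  -0.09008206] 0.4521384617955837
rack far [[322.8, 234.0], [364.4, 251.8], [280.8, 250.4], [322.7, 242.1]] exp tip/face [[323.1, 220.8], [334.6, 221.0], [311.7, 220.6], [322.4, 258.4], [345.9, 258.8], [298.8, 258.0]]
200 %%%%%%%%%@%%%%%%@@%@%%@%%%%%@%%%@@%%%@@%@@@%@@%@@@@@@@@@@@@@@@@@@@@@@@@@@@@@@@@@@@@@@@
202 %%%%%%%%%%%%%%%%%%%%%%%%%%%%%%%%%%%%%%%%%%%%%%%%%%%%%%%%%%%%%%%%%%@%%%%=@%%%%%%%%%%%%%
204 **##********#*########****################%%########################################%%
206 %%@%%%%%%%@@@@@@@@@@@@%@@@-============::    . .-#@@@@@@@@@@@@@@@@@@@@@@@@@@@@@@@@@@@@
208 %%%%%%%%%%%@@@@@@@%%%@%%@@@========+++- .........:++++@@@%%%%%%%%@@@@@@@@@@@%%%%%@@@@@
210 %%%%%%%%%%@@@@@@@@@%%%%%%@@===+===+++*+..........=**++*@@%%%%%%%%@@@@@@@%@@@%%%%%@@@@@
212 %%%%%%%%%%%@@@@@@@@%%%%%@@@@=====+*******************###@%%%%%%%%@@@@@@@%%@@%%%%%@@@@%
214 %%%%%%%%%%%@@@@@@@@%@@%%@@@@-====+**#%%%%%#*=####%%%%%##@%%%%%%%%@@@@@@@@%@@%%%%@@@@@%
216 %%%%%%%%%%%@@@@@@@@@@%%%@@@@@====+*##%%%%-+@@@@@%%%%%%##@%%%%%%%%@@@@@@@%%@%%%%%@@@@@%
218 %%%%%
[... 1929 characters left out ...]
=============+===========+%@@@@%%%%%%%%%%%*+==========.........
262 ..........:++++++=+===================++=+++++==+@@@%+@%%%%%%%%%#*+==========.........
264  .........:+==+++=====================+++++++++=======+@@%=%%%%%#+===========.........
266 ..........:++=++=+===================-.:::::::-=+==========+@==+#============ ........
268 ..........:+==+++=================+=::::::::::::-+===+============+=========+.........
270 ..........:+=++++=+===============+=.::::::::::::+=================+=======++ ........
272 ..........:+==+=++================+=:::::::::::::+================+==========.........
274 ..........:+===++++=================-.::::::::::=+===============+=========+=.........
```

```bash
python3 - <<'E'
from fit import *
s=robot.state();P=s['ee_pos'];T=(np.array([TX,TY,Z])@(P-TO))*1e3
obs=np.array([312.8,204.8,335.8,213.5,0,241,347.3,266])
for zz in (29,31,33):
    r=least_squares(lambda p:(model([p[0],(zz-T[2])/1e3,p[1],p[2]],'w14',P)-obs)[[0,1,2,3,5,6,7]],[0,0,0],x_scale=[.01,.2,.01])
    print('mid z',zz,'y',T[1]+r.x[0]*1e3,'x',T[0]+r.x[2]*1e3,'deg',np.degrees(r.x[1]),'res',r.fun.round(1))
fit('w14',P,[312.8,204.8,335.8,213.5,np.nan,241,347.3,266])
E
```

```text
mid z 29 y 36.11679465187292 x 0.5797614341020637 deg -4.20406761998703 res [ 0.6  2.3 -0.2  2.2 -2.1 -0.5 -3. ]
mid z 31 y 37.19071597405501 x 0.5036844487765585 deg -4.566702878096456 res [ 0.3  2.  -0.1  1.8 -1.7 -0.2 -2.5]
mid z 33 y 38.2543642255564 x 0.4283573254142969 deg -4.965860385667591 res [ 0.   1.6 -0.1  1.4 -1.4  0.1 -2. ]
y,z,x mm [ 0.4 34.2 -0.2] deg -6.4 res [-0.9  0.5  0.1  0.1 -0.2  0.9 -0.5]
```

Emit:
servo_tool:
  delta_pos:
    - [0,0,-0.3]
    - [0,0,-0.9]
    - [0,0,-1.7]
    - [0,0,-2.5]
    - [0,0,-3.2]
  turn:
    - [0,0,0]
    - [0,0,0]
    - [0,0,0]
    - [0,0,0]
    - [0,0,0]

```text
t: 23.03
ee_pos: [0.5411, 0.1059, 0.1349]
orientation: [[0.269, 0.963, -0.029], [0.957, -0.271, -0.1], [-0.104, -0.001, -0.995]]
force: [0.5, 0.5, 0.6]
gripper_width: 0.451
gripper_force: 0.0
```

Emit:
servo_tool:
  delta_pos:
    - [-0.5,0,0]
    - [-1.2,0,0]
    - [-1.9,0,0]
    - [-2.6,0,0]
    - [-3.0,0,0]
  turn:
    - [0,0.4,0.1]
    - [0,0.9,0.2]
    - [0,1.2,0.2]
    - [0,1.2,0.2]
    - [0,1.2,0.2]

```text
t: 23.45
ee_pos: [0.5074, -0.0136, 0.1463]
orientation: [[0.293, 0.956, -0.0], [0.956, -0.293, -0.001], [-0.001, 0.0, -1.0]]
force: [-0.1, 0.3, -0.8]
gripper_width: 0.454
gripper_force: 0.0
```

```bash
python3 - <<'E'
from h import *
s=robot.state(); print(s['t'],(np.array([TX,TY,Z])@(s['ee_pos']-TO)).round(4))
g=cv2.cvtColor(grab('wrist','w15')['frame'],cv2.COLOR_BGR2GRAY).astype(int)
for n,p in dict(rackN=[(x,-.034,z) for x,z in((-.054,.038),(-.018,.038),(0,.024),(.018,.038),(.054,.038))],rackF=[(x,.068,z) for x,z in((-.018,.038),(0,.024),(.018,.038))],part=[(0,-.056,.031),(0,.009,.031),(0,.034,.031),(0,.059,.031),(0,.079,.031)],rim=[(-.0575,-.0935,.042),(.0575,-.0935,.042),(.0575,.0935,.042),(-.0575,.0935,.042)]).items():
    print(n,proj('w15',[tray(*q) for q in p]).round().tolist())
a=proj('w15',tray(0,-.056,.031))[0];b=proj('w15',tray(0,.079,.031))[0]
L=" .:-=+*#%@"
for r in range(max(0,int(b[1])-22),int(a[1])+22,3): print(r,''.join(L[g[r,k]*10//256] for k in range(int(a[0])-60,int(a[0])+62,2)))
E
```

```text
23.45 [ 0.0024 -0.0694  0.1463]
rackN [[261.0, 161.0], [300.0, 161.0], [320.0, 158.0], [340.0, 161.0], [380.0, 161.0]]
rackF [[296.0, 33.0], [319.0, 37.0], [342.0, 33.0]]
part [[321.0, 182.0], [320.0, 111.0], [320.0, 80.0], [319.0, 47.0], [319.0, 19.0]]
rim [[261.0, 223.0], [381.0, 223.0], [396.0, -8.0], [242.0, -7.0]]
0 =============================================================
3 =============================================================
6 =============================================================
9 =============================::-=============================
12 =-=++*@=+=@++*@++++=++@++*=*%+@%%*=++++++=+=+++++==+++++++===
15 ==+=+==+++++==+++++++++++++*%%%%%=++++++++++++++++++++++++++=
18 +++++=+=++=+=++++++=+++++++*%%@%%=+++++++++++++++++++++=+++++
21 =++=+=====+++=+++=+++++++=+*%%@%#=++++++++++++++++=++++=++++=
24 ========+====++=++==++==+++*%@@%#===++==+===+==++===+=+++++=+
27 =@@@-@@@-@@@+@@@+@@@+@@@@@@*%@@%#@@+@@@@@@@@@@@@@@@@@@==+++=+
30 %@@@@@@%@@@@@@@@@@*%@@@@@@@*%@@%#@@@@@@@*=*@@@@@@@@@@@@@=+=++
33 --+*%@@@@@@%=-----=-=------*%@@%#+-------.--=----+@@@#+---=--
36 
[... 2970 characters left out ...]
@%@%@-=+%%%%*@%%%%%%%%%%%%%%%@@%%@======
174 #===#%%%%%%%%%%%%%%%%@%@%@@=+%%%%*%%%%%%%%%%%%%%%%@@%@=======
177 %-+=#%%%%%%%%%%%%%%%%%%@%@@-=#@%%%%%%%%%%%%%%%%%%%@%%%@======
180 %===*@%%%%%%%%%%%%%%%@%@%@@%@@%%%%%%%%%%%%%%%%%%%%@%%@=======
183 %===+@%%%%@%%%%%%%%%%@%@%@@%%%%%%%%%%%%%%%%%%%%%%%@%%@-======
186 %*==+@%%%%%%%%%%%%%%%@%@%@@%%%%%%%%%%%%%%%%%%%%%%%@%%@@=====+
189 %*==+@%%%%%%%%%%@%%%%%%@%@@%%%%%%%%%%%%%%%%%%%%%%%@%%@===#==+
192 %#===@%%%%%%%%%%%%%%%%%@%@@%%%%%%%%%%%%%%%%%%%%%%%@%%@-==+==*
195 %#===@%%%%%%%%%%%@%%%%%@%@@%%%%%%%%%%%%%%%%%%%%%%%%%%%======*
198 %%===@%@%%%%%%%%%@%%%%%@%@@%%%%%%%%%%%%%%%%%%%%%%%%%%@======*
201 %%===*%@%@%%%%%%%%%%%%%@%%@%%%%%%%%%%%%%%%%%%%%%%%%%%@======#
```

```bash
python3 - <<'E'
from h import *
for y in (.034,.036,.038,.040,.042):
    o=[]
    for d,r in((-.09,.005),(-.025,.011),(.025,.011),(.045,.005)):
        t=np.linspace(0,2*np.pi,40);q=proj('w15',[tray(r*np.cos(a),y+d,.031+r*np.sin(a)) for a in t]);o+=[q[:,1].min().round(1),q[:,1].max().round(1)]
    print(y,o)
g=cv2.cvtColor(cv2.imread('pics/w15.png'),cv2.COLOR_BGR2GRAY).astype(int)
for c in (318,321,324): print(c,'tip',g[4:22,c].tolist(),'stem',g[168:188,c].tolist())
for c in (312,330): print(c,'face',g[30:56,c].tolist(),'junction',g[96:114,c].tolist())
E
```

```text
0.034 [np.float64(181.1), np.float64(183.8), np.float64(110.8), np.float64(111.3), np.float64(44.6), np.float64(49.8), np.float64(17.4), np.float64(21.1)]
0.036 [np.float64(179.1), np.float64(181.7), np.float64(108.5), np.float64(108.8), np.float64(41.7), np.float64(47.2), np.float64(14.5), np.float64(18.3)]
0.038 [np.float64(177.1), np.float64(179.7), np.float64(106.2), np.float64(106.3), np.float64(38.8), np.float64(44.6), np.float64(11.5), np.float64(15.4)]
0.04 [np.float64(175.1), np.float64(177.6), np.float64(103.7), np.float64(103.9), np.float64(35.9), np.float64(42.0), np.float64(8.5), np.float64(12.6)]
0.042 [np.float64(173.0), np.float64(175.5), np.float64(101.2), np.float64(101.6), np.float64(33.0), np.float64(39.3), np.float64(5.5), np.float64(9.7)]
318 tip [107, 108, 107, 107, 109, 74, 189, 138, 133, 232, 228, 230, 229, 228, 230, 231, 231, 230] stem [216, 214, 216, 214, 216, 215, 217, 215, 221, 198, 94, 242, 231, 229, 229, 230, 229, 228, 228, 227]
321 tip [106, 108, 106, 106, 108, 77, 174, 236, 227, 226, 226, 224, 226, 227, 228, 229, 229, 231] stem [233, 232, 231, 232, 232, 232, 231, 233, 233, 232, 232, 228, 228, 227, 225, 226, 227, 226, 226, 226]
324 tip [108, 106, 105, 110, 106, 103, 93, 222, 209, 211, 209, 208, 205, 206, 207, 206, 204, 203] stem [207, 207, 207, 206, 206, 206, 206, 205, 204, 212, 230, 227, 227, 227, 226, 226, 227, 226, 227, 226]
312 face [255, 113, 124, 97, 98, 101, 85, 62, 216, 212, 204, 204, 205, 208, 212, 213, 222, 184, 150, 118, 201, 206, 200, 202, 216, 143] junction [199, 187, 195, 196, 201, 206, 194, 136, 132, 123, 125, 125, 125, 125, 127, 125, 126, 124]
330 face [242, 254, 178, 91, 95, 86, 72, 30, 223, 214, 202, 203, 202, 200, 201, 196, 196, 198, 148, 146, 203, 194, 188, 197, 215, 166] junction [197, 208, 206, 203, 198, 199, 184, 125, 184, 242, 236, 236, 236, 235, 233, 233, 234, 233]
```

The overhead fit shows the grip level in the middle notches of both racks, but about 5.7 mm too far from the end rim. I'll re-grip it lightly where it lies and slide it along the notches.

```bash
python3 - <<'E'
from h import *
print(delta(tray(.0005,.0397,.014),RG))
E
```

```text
(array([ 2.806, -0.081,  3.304]), array([ 0.00483604,  0.03958695, -0.10156791]))
```

Emit:
servo_tool:
  delta_pos:
    - [0.5,-0.02,0]
    - [1.2,-0.04,0]
    - [1.9,-0.06,0.1]
    - [2.5,-0.08,0.3]
    - [2.8,-0.08,0.6]
  turn:
    - [0,0,-0.1]
    - [0,0,-0.1]
    - [0,0,-0.1]
    - [0,0,-0.1]
    - [0,0,-0.1]

```text
t: 23.92
ee_pos: [0.5392, 0.1039, 0.1216]
orientation: [[0.274, 0.962, 0.002], [0.962, -0.274, 0.003], [0.004, 0.001, -1.0]]
force: [0.3, 1.4, 0.8]
gripper_width: 0.451
gripper_force: 0.0
```

Emit:
servo_tool:
  delta_pos:
    - [0,0,0.4]
    - [0,0,0.8]
    - [0,0,1.1]
    - [0,0,1.3]
    - [0,0,1.4]
  turn:
    - [0,0,0]
    - [0,0,0]
    - [0,0,0]
    - [0,0,0]
    - [0,0,0]

```text
t: 24.33
ee_pos: [0.5369, 0.0985, 0.0637]
orientation: [[0.28, 0.96, -0.003], [0.96, -0.28, -0.001], [-0.001, -0.003, -1.0]]
force: [-0.6, -0.7, 0.6]
gripper_width: 0.449
gripper_force: 0.0
```

```bash
python3 - <<'E'
from h import *
s=robot.state();print(s['t'],(np.array([TX,TY,Z])@(s['ee_pos']-TO)).round(4));print(delta(tray(.0005,.0397,.014),RG))
E
```

```text
24.3333 [-0.0015  0.0464  0.0637]
(array([-0.166,  0.051,  1.242]), array([-0.02885446,  0.01470906,  0.09308105]))
```

Emit:
servo_tool:
  delta_pos:
    - [-0.1,0.05,0.2]
    - [-0.17,0.05,0.5]
    - [-0.17,0.05,0.8]
    - [-0.17,0.05,1.05]
    - [-0.17,0.05,1.2]
  turn:
    - [0,0,0.09]
    - [0,0,0.09]
    - [0,0,0.09]
    - [0,0,0.09]
    - [0,0,0.09]

```text
t: 24.75
ee_pos: [0.5373, 0.0919, 0.0156]
orientation: [[0.287, 0.958, -0.002], [0.958, -0.287, 0.0], [-0.0, -0.002, -1.0]]
force: [0.4, 0.4, 0.4]
gripper_width: 0.452
gripper_force: 0.0
```

Emit:
servo_tool:
  delta_pos:
    - [0,0,0]
    - [0,0,0]
    - [0,0,0]
    - [0,0,0]
    - [0,0,0]
  turn:
    - [0,0,0]
    - [0,0,0]
    - [0,0,0]
    - [0,0,0]
    - [0,0,0]
  grip: 0
  force: 20

```text
t: 25.17
ee_pos: [0.5381, 0.0921, 0.0172]
orientation: [[0.287, 0.958, 0.0], [0.958, -0.287, 0.0], [0.0, 0.0, -1.0]]
force: [1.0, -0.9, -0.1]
gripper_width: 0.251
gripper_force: 21.0
```

Emit:
servo_tool:
  delta_pos:
    - [-0.03,0,0]
    - [-0.06,0,0]
    - [-0.09,0,0]
    - [-0.12,0,0]
    - [-0.14,0,0]
  turn:
    - [0,0,0]
    - [0,0,0]
    - [0,0,0]
    - [0,0,0]
    - [0,0,0]

```text
t: 25.58
ee_pos: [0.536, 0.0864, 0.0168]
orientation: [[0.287, 0.958, -0.001], [0.958, -0.287, 0.0], [0.0, -0.001, -1.0]]
force: [-1.0, 0.0, -0.0]
gripper_width: 0.252
gripper_force: 21.0
```

Emit:
servo_tool:
  delta_pos:
    - [0,0,0]
    - [0,0,0]
    - [0,0,0]
    - [0,0,0]
    - [0,0,0]
  turn:
    - [0,0,0]
    - [0,0,0]
    - [0,0,0]
    - [0,0,0]
    - [0,0,0]

```text
t: 26.0
ee_pos: [0.536, 0.0866, 0.0167]
orientation: [[0.287, 0.958, -0.001], [0.958, -0.287, 0.0], [-0.0, -0.001, -1.0]]
force: [0.2, -1.2, 0.2]
gripper_width: 0.243
gripper_force: 21.0
```

Emit:
servo_tool:
  delta_pos:
    - [0,0,0]
    - [0,0,0]
    - [0,0,0]
    - [0,0,0]
    - [0,0,0]
  turn:
    - [0,0,0]
    - [0,0,0]
    - [0,0,0]
    - [0,0,0]
    - [0,0,0]
  grip: 0.45

```text
t: 26.42
ee_pos: [0.5362, 0.0867, 0.0168]
orientation: [[0.287, 0.958, -0.001], [0.958, -0.287, 0.0], [0.0, -0.001, -1.0]]
force: [-0.5, -0.7, 1.9]
gripper_width: 0.45
gripper_force: 0.0
```

Emit:
servo_tool:
  delta_pos:
    - [0,0,-0.3]
    - [0,0,-0.9]
    - [0,0,-1.7]
    - [0,0,-2.5]
    - [0,0,-3.3]
  turn:
    - [0,0,0]
    - [0,0,0]
    - [0,0,0]
    - [0,0,0]
    - [0,0,0]

```text
t: 26.83
ee_pos: [0.5358, 0.0865, 0.1509]
orientation: [[0.287, 0.958, -0.001], [0.958, -0.287, 0.0], [0.0, -0.001, -1.0]]
force: [0.1, 0.2, -0.5]
gripper_width: 0.45
gripper_force: 0.0
```

Emit:
servo_tool:
  delta_pos:
    - [-0.5,0,0]
    - [-1.2,0,0]
    - [-1.9,0,0]
    - [-2.6,0,0]
    - [-3.0,0,0]
  turn:
    - [0,0,0]
    - [0,0,0]
    - [0,0,0]
    - [0,0,0]
    - [0,0,0]

```text
t: 27.25
ee_pos: [0.5005, -0.0319, 0.1499]
orientation: [[0.29, 0.957, -0.001], [0.957, -0.29, -0.001], [-0.002, -0.0, -1.0]]
force: [0.3, 0.1, -0.3]
gripper_width: 0.454
gripper_force: 0.0
```

Emit:
servo_tool:
  delta_pos:
    - [0,0,-0.3]
    - [0,0,-0.5]
    - [0,0,-0.5]
    - [0,0,-0.5]
    - [0,0,-0.5]
  turn:
    - [0,0,0]
    - [0,0,0]
    - [0,0,0]
    - [0,0,0]
    - [0,0,0]

```text
t: 27.67
ee_pos: [0.502, -0.0273, 0.1688]
orientation: [[0.285, 0.959, -0.001], [0.959, -0.285, 0.001], [0.001, -0.001, -1.0]]
force: [-0.5, 0.0, 0.5]
gripper_width: 0.45
gripper_force: 0.0
```

```bash
python3 - <<'E'
from h import *
s=robot.state(); print(s['t'],(np.array([TX,TY,Z])@(s['ee_pos']-TO)).round(4))
g=cv2.cvtColor(grab('wrist','w16')['frame'],cv2.COLOR_BGR2GRAY).astype(int)
t=np.linspace(0,2*np.pi,40)
for y in (.032,.034,.036,.038,.04):
    o=[]
    for d,r in((-.09,.005),(-.025,.011),(.025,.011),(.045,.005)):
        q=proj('w16',[tray(r*np.cos(a),y+d,.031+r*np.sin(a)) for a in t]);o+=[float(q[:,1].min().round(1)),float(q[:,1].max().round(1))]
    print(y,o)
a=proj('w16',tray(0,-.056,.031))[0];b=proj('w16',tray(0,.079,.031))[0];print(a,b)
L=" .:-=+*#%@"
R=[*range(max(0,int(b[1])-14),int(b[1])+40),*range(int(a[1])-76,int(a[1])-56),*range(int(a[1])-12,int(a[1])+10)]
for r in R: print(r,''.join(L[g[r,k]*10//256] for k in range(int(a[0])-20,int(a[0])+21)))
E
```

```text
27.6667 [ 0.0012 -0.0841  0.1688]
0.032 [163.9, 165.8, 96.4, 97.1, 33.6, 39.5, 8.5, 12.3]
0.034 [161.9, 163.8, 94.0, 94.9, 30.9, 37.0, 5.8, 9.6]
0.036 [160.0, 161.9, 91.6, 92.8, 28.2, 34.6, 3.0, 7.0]
0.038 [158.1, 159.9, 89.2, 90.6, 25.5, 32.1, 0.2, 4.3]
0.04 [156.1, 157.9, 86.9, 88.4, 22.8, 29.6, -2.6, 1.6]
[322.18742854 162.87790541] [322.50559471   7.74346405]
0 -------------------=---------------------
1 ##===+###==+#####===+###==+####====+%##==
2 ==++========*@=====+=======*@==+=+++=====
3 ==+++====================+=======+++===+=
4 ==++=+====+===+=======++=========++++=+==
5 ==++++=======+=======+=+=======+=++++====
6 ==++=+====+===+====::::-=======+==++=+++=
7 ==++==========+=+*@@@@@@#+========+++=+==
8 ===+=========+==*#%%%@@@%#======+++++=++=
9 ===+==+=+=======*#%%%@@%%#+======++=+=+==
10 ==++============*#%%%%%%%#*=======++==+==
11 ===++========+==*#%%%@%%%#*======+++=+===
12 ====+===========*#%%%@%%%#*======+++=====
13 ================*#%%%@%%%#*======+=======
14 +@=====+@=======*#%%%@%%%#*==========*@==
15 @@-==+@@@-==+@@=*#%%%@%%%#++@@-===*@@@@--
16 @@@@@@@@@+@@@@@=*#%%%
[... 2588 characters left out ...]
%%%%%%%%%%
157 %%%%%%%%%%%@@-==+#%%%%%%#*%%%%%%%%%%%%%%%
158 %%%%%%%%%%%@@@==+#%%%%%%#*%%%%%%%%%%%%%%%
159 %%%%%%%%%%@@-===+#%%%%%%#%%%%%%%%%%%%%%%%
160 %%%%%%%%%%@@-===+#%%%%%##%%%%%%%%%%%%%%%%
161 %%%%%%%%%%@@-===+#%%%%%%#%%%%%%%%%%%%%%%%
162 %%%%%%%%%%@@@===+#%%@%%###%%%%%%%%%%%%%%%
163 %%%%%%%%%%%@@-===+########%%%%%%%%%%%%%%%
164 %%%%%%%%%%%@%-===---+@%%%%%%%%%%%%%%%%%%%
165 %%%%%%%%%%%@@%--+@@-=@%%%%%%%%%%%%%%%%%%%
166 %%%%%%%%%%%%%%@@@@%=@%%%%%%%%%%%%%%%%%%%%
167 %%%%%%%%%%%%%%%%%%%%%%%%%%%%%%%%%%%%%%%%%
168 %%%%%%%%%%%%%%%%%%%%%%%%%%%%%%%%%%%%%%%%%
169 %%%%%%%%%%%%%%%%%%%%%%%%%%%%%%%%%%%%%%%%%
170 %%%%%%%%%%%%%%%%%%%%%%%%%%%%%%%%%%%%%%%%%
171 %%%%%%%%%%%%%%%%%%%%%%%%%%%%%%%%%%%%%%%%%
```

```bash
python3 -c "
from h import *
print(robot.finish_job(), robot.state()['t'])"
```

```text
the job is handed in; nothing more can be done
the job is handed in; nothing more can be done
```

The long grip lies level in the middle notches of both racks, stem towards the stand-side rim and within about 1 mm of target; the lid is on the table beside the tray, handle up, and the job was handed in at about 28 s. Three caveats: the rim push left the grip about 6° off level, which I took out by tilting the gripper; after laying it I slid it about 6 mm along the notches; and I did not re-check the lid by camera after letting go.

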